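Slide a hold-down bar past the guide post into its bay in a battery pack

ROBOT

A 6-joint arm with a two-finger parallel gripper is mounted at the origin on the work surface. World frame = base frame: x ahead of the robot, y to its left, z up, the work surface at z = 0. Lengths are in m, angles in rad, forces in N, time in s.
With the tool pointing down it reaches from about 0.375 to 0.9 m from the base axis. Payload 3.1 kg.
Tool frame: the origin (TCP) lies midway between the tips of the shut fingers; the grasp point (between the pads) lies 19 mm behind it; z points along the fingers, x is the direction in which the jaws open and shut, and the axes are right-handed (so a half turn about z gives the same grasp; the last joint's range is limited). The gripper opens to 87 mm and grips with 3 to 60 N. Pads are 19 mm wide; open, the fingers measure 117 mm over their backs; the gripper's body (75 mm by 190 mm) begins 51 mm behind the grasp point.
Start: joints at [-0.178, 0.527, 1.433, -0, 1.181, -0.178], TCP at [0.625, 0, 0.223] pointing down, gripper open.
Joint ranges: [-3.08, 3.08], [-0.75, 2.2], [0.22, 2.44], [-1.43, 4.57], [0, 2.65], [-2.85, 2.85]. Speed limits (rad/s): [2.79, 2.79, 3.14, 3.14, 3.14, 3.14].

INTERFACE

Orientations are given as a unit quaternion [x, y, z, w].
In Python, from rig import * gives the robot as it stands.
- The arm moves only by the tool drive_tool, never from a script. Its argument "plan" is a list of rows, each an object with "offset": the shift along the tool's x, y, z in cm, a list of three; "delta_rot": the turn, a rotation vector about the tool's x, y, z in degrees, a list of three; "jaw": the finger opening in cm, from 0 to 8.7. In form: [{"offset": [dx, dy, dz], "delta_rot": [wx, wy, wz], "jaw": jaw}, ...]. A call has exactly 8 rows; each row is the pose to reach, as a shift and turn from the pose commanded when the call began, along the tool's axes at that moment; what a row does not reach only later rows make up. A row lasts 1/12 s, in which the tool goes at most 41.7 mm and 7.16 degrees, less where a joint would pass 70% of its speed; a pose out of reach is approached as far as the arm can. A call with a gripper value outside its range is refused whole. The fingers move at their own pace and stop on an object; "squeeze" is the grip in N (left out, the last holds). Time passes only in rows, so rows that repeat a pose let the fingers close, or fill a call up. It gives the time, the measured TCP pose, the force and the opening at its end, in the units of the state.
- get_obs(): the state, without advancing time (a new reading comes with each control period).
- camera(name): name is "scene" or "side" or "wrist"; returns the picture (400x640x3 uint8, red, green, blue); there is no depth.
- calibration(name): a dict with "K" (3x3 intrinsics, pixels), "pose" (4x4, takes a point from camera to world coordinates); the wrist camera has in their place "tool_from_camera" (4x4, takes a point from camera to tool coordinates, whose origin is the TCP and whose axes are the tool frame's). Camera axes: x right, y down, z forward; pixel columns grow to the right and rows downward; lengths in m; the calibration is good to about 2 mm. A picture is of the moment at which its call begins: read the wrist's pose just before it. calibration takes no time and is no camera call.
- hand_in(): hands the job in, once; it reports no verdict.
The state is a dict: "time": time; "q": joint angles; "joint_velocities": joint speeds; "joint_torque": joint torques, N m; "position": TCP position; "tool_rot": TCP orientation; "ft_force": force on the tool from outside, world axes, zero at the start; "moment": the same for the moment, N m; "grip_width": finger opening in m.
Only numpy, scipy, OpenCV 4.12 (cv2) and the standard library are available. Lean on these libraries where they do the work, as an engineer would, in place of code of your own. Each camera call takes 0.05 s, during which the arm holds its last target.

TASK

Slide the blue-sided aluminium hold-down bar along the bench into the open bay of the battery pack: the guide post half-blocks the mouth, so push one end in first at an angle, then push the other end round behind the post, until the bar lies flat and flush along the back stop. Only push it with the fingers: never pinch it, lift it or tip it. Leave the screwdriver, the jar and the orange connector where they are.

Things in the scene. Friction and masses are not known exactly. Their poses are not given: they have to be found in the camera images.
- bay: Fixed bay on the bench, open on top and at its mouth. Origin: bench level, middle of the mouth; -y points into the bay (roughly world -y), x along the mouth. Inside 250 mm wide (x +-125), 170 mm deep: flat aluminium back stop at y = -170. Yellow floor level with the bench. Black battery modules as side walls (60 mm thick) and behind the stop; all 40 mm high, orange blocks on the side walls to 51 mm.
- post: Fixed upright orange guide post, white band, 20 mm diameter, 58 mm high; origin at its foot, on the mouth line 95 mm left or right of its middle (bay x = +95 or -95; varies). Clear mouth from post to opposite side wall: 210 mm, less than the bar; 20 mm on its own side. A flat dark plug in the unused seat opposite is level with the bench, no obstacle.
- bar: Loose straight hold-down bar, 220 mm long (its x axis) x 28 mm wide (y) x 24 mm high, 0.2 to 0.5 kg, lying on the bench in front of the mouth, roughly parallel to it: aluminium with a blue insulating strip along each long side. Origin at the centre of its underside (z = 0 when flat on the bench), z up. It slides on the bench under a few newtons. Either end may go to either side.
- end_1 (a point): Centre of the bar's +x end face, 110 mm from its middle, 12 mm above the underside.
- end_2 (a point): Centre of the bar's -x end face, 110 mm from its middle, 12 mm above the underside.
- strip_a: Blue insulating strip along the bar's +y long side, fixed to the bar (208 mm long, 4 mm thick, 22 mm high); origin at its middle at the height of the bar's underside.
- strip_b: The same strip along the bar's -y long side.
- driver: Loose screwdriver with a red handle, about 180 mm long, lying along its x axis (handle to -x) on the bench; to be left alone.
- jar: Loose white jar with a yellow cap, 56 mm in diameter, 85 mm high, standing on the bench; origin at its foot; to be left alone.
- connector: Loose orange plug connector, about 70 x 40 x 37 mm, on the bench; origin at the centre of its underside; to be left alone.
There are look-alikes about, which are no part of the job. What is shaped like the bar but turquoise is not meant.

How it is judged:
By the outcome, as a careful person would: the job done as asked, in the order asked, and still so for the second after the job is handed in, with the robot touching nothing.
It also fails if it takes over 64 s, if anything falls off the work surface, if the arm or the gripper's body presses on something with over 40 N, if the wrist force passes 120 N, or if a joint passes its speed limit or range.

## Working session

There is one attempt and no reset: what is moved stays moved. The work goes in short steps, Python scripts to look and compute and a tool call to move; the robot and the scene stay as the last step left them, time stands still between calls to the robot, and variables do not carry over. Pictures are saved under pics/ and viewed, and the job is handed in when it is done.

Besides the shell and the picture viewer there is one more tool, called after ">>>" as name(argument=value, ...) on one line, values as JSON. drive_tool: Moves the arm, as the interface text tells. Its arguments: {"type":"object","properties":{"plan":{"type":"array","items":{"type":"object","properties":{"offset":{"type":"array","items":{"type":"number"}},"delta_rot":{"type":"array","items":{"type":"number"}},"jaw":{"type":"number"}}}},"squeeze":{"type":"number"}},"required":["plan"]}

```bash
mkdir -p pics; python3 - <<'E'
from rig import *
import cv2
for n in ["scene","side","wrist"]:
    cv2.imwrite(f"pics/a_{n}.png",camera(n)[:,:,::-1])
    c=calibration(n); print(n,{k:(v.tolist() if hasattr(v,'tolist') else v) for k,v in c.items()})
print(get_obs())
E
```

```text
scene {'K': [[378.8498865700253, 0.0, 324.0126492421792], [0.0, 378.8498865700253, 197.967360306196], [0.0, 0.0, 1.0]], 'pose': [[-0.0144896496013797, 0.7759161848915458, -0.6306695839167905, 1.0341114761709869], [0.9998567217925324, 0.005723140813210902, -0.01593052244977116, 0.2950881334995678], [-0.00875133936719068, -0.6308100503975667, -0.7758879393164323, 0.6610747892044762], [0.0, 0.0, 0.0, 1.0]]}
side {'K': [[469.9731398828318, 0.0, 324.0671192048436], [0.0, 469.9731398828318, 197.9675019516334], [0.0, 0.0, 1.0]], 'pose': [[-0.7728109832795633, -0.49107277557688256, 0.40200834967658455, 0.07302143234267384], [-0.6343612549383955, 0.5790852823198332, -0.5120996329168213, 0.8588466675371736], [0.018681069440970855, -0.6507747420481036, -0.7590410086133462, 0.8974063126588845], [0.0, 0.0, 0.0, 1.0]]}
wrist {'K': [[303.9394978091337, 0.0, 322.795893405291], [0.0, 303.9394978091337, 201.31715802780107], [0.0, 0.0, 1.0]], 'tool_from_camera': [[0.9999995613899301, -0.0002754483885736443, -0.0008951805015358465, -0.0003689838167515447], [0.000533804282602587, 0.9529649366523825, 0.30308009595502267, -0.08301039672428792], [0.0007695927058990873, -0.3030804408722263, 0.9529646657078956, -0.16192423079321364], [0.0, 0.0, 0.0, 1.0]]}
{'time': 0.15, 'q': array([-1.78566639e-01,  5.28259572e-01,  1.43360831e+00, -4.99297489e-06,
        1.18139248e+00, -1.78514890e-01]), 'joint_velocities': array([-0.00103787, -0.00416093, -0.00377754, -0.00069486, -0.00090743,
       -0.00242638]), 'joint_torque': array([ 9.14956272e-04, -4.40429199e+01, -1.76841742e+01,  6.33679633e-02,
        5.52540855e-02, -1.06930895e-04]), 'position': array([6.24439871e-01, 8.74778413e-05, 2.21792056e-01]), 'tool_rot': array([ 9.99999652e-01, -2.49248523e-05, -8.21009703e-04, -1.45815267e-04]), 'ft_force': array([-0.16529007,  0.65699711, -0.32087627]), 'moment': array([ 0.00138349, -0.05031671,  0.01255103]), 'grip_width': 0.08679730378268587}
```

View pics/a_scene.png

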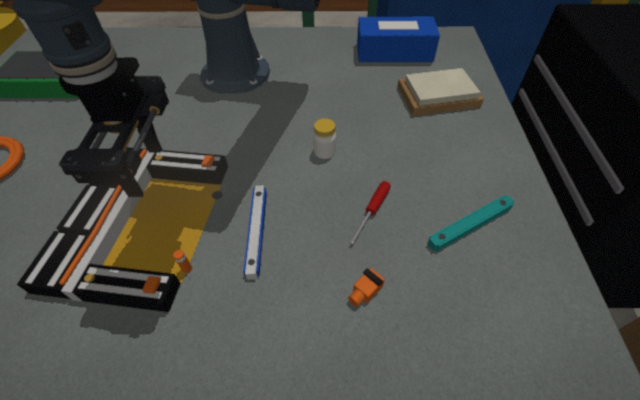

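View pics/a_side.png

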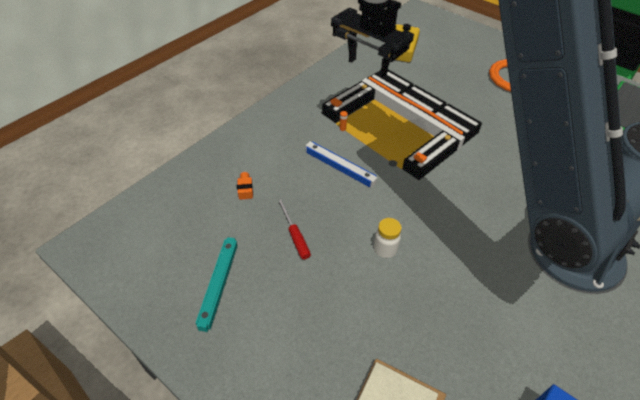

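View pics/a_wrist.png

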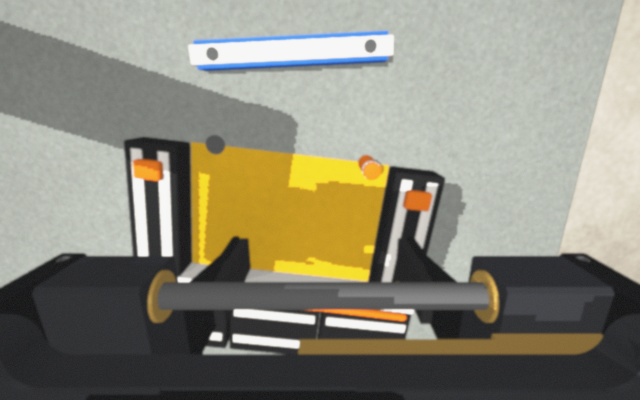

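```bash
cat > h.py <<'E'
import numpy as np,cv2
from scipy.spatial.transform import Rotation as R
def ray(cal,px,z,pose=None):
    K=np.array(cal["K"]); T=np.array(cal["pose"]) if pose is None else pose
    px=np.atleast_2d(px).astype(float)
    d=np.c_[px,np.ones(len(px))]@np.linalg.inv(K).T@T[:3,:3].T
    o=T[:3,3]; return (o+d*((z-o[2])/d[:,2])[:,None])[:,:2]
def wpose(obs,cal):
    T=np.eye(4);T[:3,:3]=R.from_quat(obs["tool_rot"]).as_matrix();T[:3,3]=obs["position"]
    return T@np.array(cal["tool_from_camera"])
def proj(cal,P,pose=None):
    K=np.array(cal["K"]); T=np.array(cal["pose"]) if pose is None else pose
    p=(np.atleast_2d(P)-T[:3,3])@T[:3,:3]; p=p@K.T; return p[:,:2]/p[:,2:]
E
python3 - <<'E'
import cv2
for n,(x0,y0,x1,y1) in {"scene":(20,140,280,320),"side":(290,60,490,200),"wrist":(110,20,460,290)}.items():
    im=cv2.imread(f"pics/a_{n}.png")[y0:y1,x0:x1]
    s=min(800/(x1-x0),600/(y1-y0)); im=cv2.resize(im,None,fx=int(s),fy=int(s),interpolation=cv2.INTER_NEAREST); print(n,int(s))
    cv2.imwrite(f"pics/z_{n}.png",im)
E
```

```text
scene 3
side 4
wrist 2
```

View pics/z_scene.png

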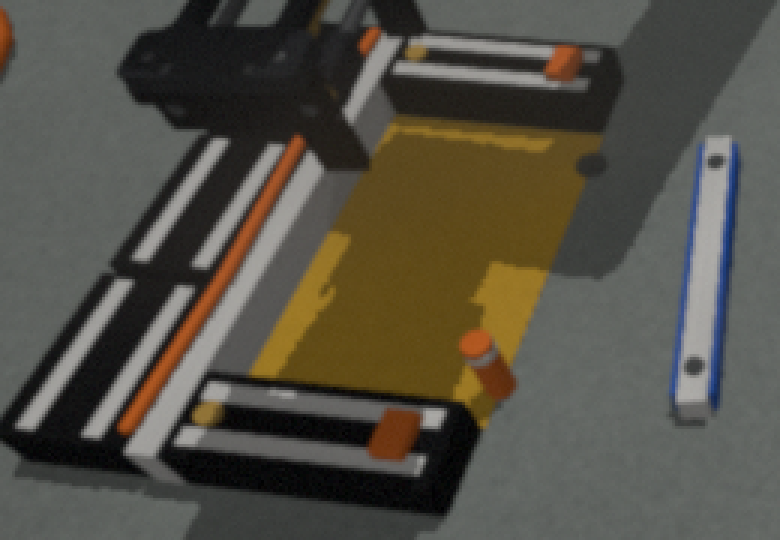

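View pics/z_wrist.png

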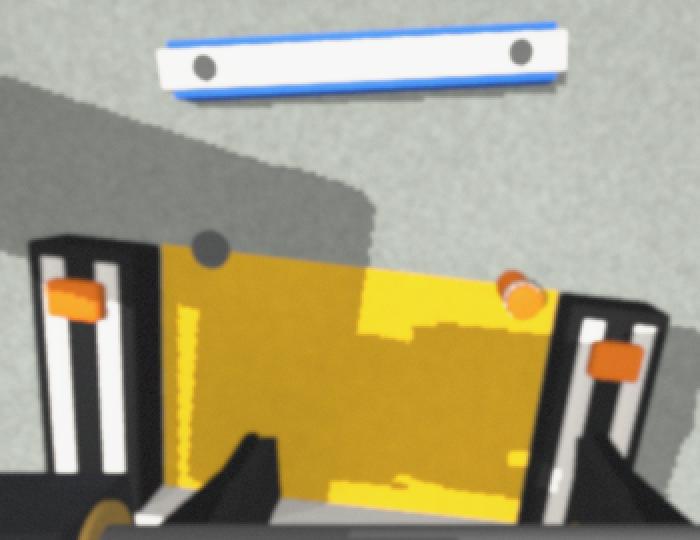

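View pics/z_side.png

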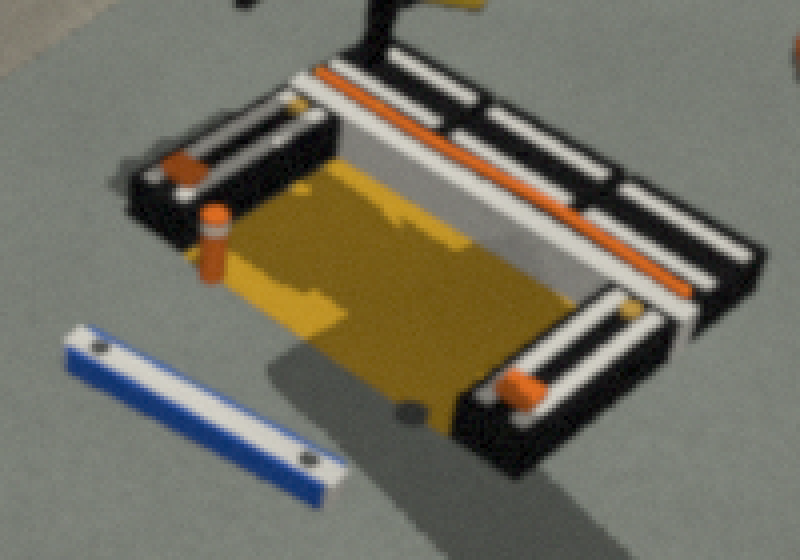

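```bash
python3 - <<'E'
from rig import *
from h import *
c=calibration("wrist");o=get_obs();T=wpose(o,c)
W=lambda p,z:ray(c,np.array(p,float)/2+[110,20],z,T)
cs=calibration("scene");S=lambda p,z:ray(cs,np.array(p,float)/3+[20,140],z)
cd=calibration("side");D=lambda p,z:ray(cd,np.array(p,float)/4+[290,60],z)
np.set_printoptions(precision=4,suppress=True)
print("floor W ML MR BL BR\n",W([[162,245],[558,292],[163,487],[519,522]],0))
print("floor S ML MR BL BR\n",S([[603,130],[485,430],[390,122],[252,375]],0))
print("floor D ML MR BL BR\n",D([[455,435],[186,252],[575,305],[338,160]],0))
print("plug W S D",W([[211,249]],0),S([[592,165]],0),D([[411,413]],0))
print("posttop",W([[523,300]],.058),S([[476,342]],.058),D([[215,213]],.058))
print("bar W\n",W([[158,48],[164,90],[567,28],[567,70]],.024))
print("bar S\n",S([[705,137],[732,137],[676,402],[710,405]],.024))
print("bar holes W,S",W([[204,67],[521,51]],.024),S([[716,161],[694,366]],.024),D([[311,458],[100,347]],.024))
E
```

```text
floor W ML MR BL BR
 [[ 0.4587  0.0382]
 [ 0.7079  0.0085]
 [ 0.437  -0.1315]
 [ 0.6907 -0.1596]]
floor S ML MR BL BR
 [[ 0.4546  0.0409]
 [ 0.7086  0.013 ]
 [ 0.4474 -0.1279]
 [ 0.6708 -0.1511]]
floor D ML MR BL BR
 [[ 0.4512  0.0364]
 [ 0.7034  0.0073]
 [ 0.4567 -0.1284]
 [ 0.6817 -0.1534]]
plug W S D [[0.4891 0.0357]] [[0.4899 0.0391]] [[0.4853 0.0383]]
posttop [[0.6765 0.0153]] [[0.6786 0.0174]] [[0.673  0.0167]]
bar W
 [[0.4807 0.1449]
 [0.4812 0.1244]
 [0.6982 0.1542]
 [0.6996 0.1341]]
bar S
 [[0.482  0.1275]
 [0.4819 0.1477]
 [0.7003 0.1378]
 [0.7021 0.1592]]
bar holes W,S [[0.5042 0.1357]
 [0.6744 0.1433]] [[0.5052 0.1386]
 [0.6748 0.1455]] [[0.5004 0.1359]
 [0.6698 0.1447]]
```

```bash
python3 - <<'E'
from rig import *
from h import *
np.set_printoptions(precision=3,suppress=True)
cs=calibration("scene");cd=calibration("side")
print("jar cap S,D",ray(cs,[325,127],.085),ray(cd,[389,229],.085))
print("driver tip/handle",ray(cs,[[351,245],[385,185]],.01)); print("conn",ray(cs,[367,288],.03))
E
```

```text
jar cap S,D [[0.354 0.282]] [[0.34  0.288]]
driver tip/handle [[0.626 0.338]
 [0.466 0.42 ]]
conn [[0.729 0.362]]
```

>>> drive_tool(plan=[{"offset": [-1,-4,0],"delta_rot": [0,0,-2.6],"jaw": 8.7},{"offset": [-2,-8,0],"delta_rot": [0,0,-2.6],"jaw": 8.7},{"offset": [-3,-12,0],"delta_rot": [0,0,-2.6],"jaw": 8.7},{"offset": [-3.8,-16,0],"delta_rot": [0,0,-2.6],"jaw": 8.7},{"offset": [-3.8,-18,0],"delta_rot": [0,0,-2.6],"jaw": 8.7},{"offset": [-3.8,-18,3.5],"delta_rot": [0,0,-2.6],"jaw": 8.7},{"offset": [-3.8,-18,7],"delta_rot": [0,0,-2.6],"jaw": 8.7},{"offset": [-3.8,-18,10],"delta_rot": [0,0,-2.6],"jaw": 8.7}])

```text
time: 0.82
position: [0.5864, 0.181, 0.1212]
tool_rot: [1.0, 0.024, 0.0, 0.0]
ft_force: [-1.1, -0.4, -1.1]
grip_width: 0.0871
```

>>> drive_tool(plan=[{"offset": [0,0,3],"delta_rot": [0,0,0],"jaw": 8.7},{"offset": [0,0,6],"delta_rot": [0,0,0],"jaw": 8.7},{"offset": [0,0,9],"delta_rot": [0,0,0],"jaw": 8.7},{"offset": [0,0,10.5],"delta_rot": [0,0,0],"jaw": 8.7},{"offset": [0,0,11.2],"delta_rot": [0,0,0],"jaw": 8.7},{"offset": [0,0.4,11.2],"delta_rot": [0,0,0],"jaw": 8.7},{"offset": [0,0.8,11.2],"delta_rot": [0,0,0],"jaw": 8.7},{"offset": [0,1.2,11.2],"delta_rot": [0,0,0],"jaw": 8.7}])

```text
time: 1.48
position: [0.5887, 0.1677, 0.0119]
tool_rot: [1.0, 0.023, 0.001, -0.0]
ft_force: [0.1, -0.3, 0.0]
grip_width: 0.0872
```

```bash
cat > look.py <<'E'
import sys
from rig import *
from h import *
o=get_obs()
tag=sys.argv[1]
for n in sys.argv[2:]:
    o=get_obs(); im=camera(n)[:,:,::-1]; cv2.imwrite(f"pics/{tag}_{n}.png",im)
    if n=="scene": im=cv2.resize(im[130:330,10:330],None,fx=2.5,fy=2.5)
    if n=="side": im=cv2.resize(im[40:220,270:510],None,fx=3.3,fy=3.3)
    cv2.imwrite(f"pics/{tag}_{n}_z.png",im)
print(o["time"],o["position"],R.from_quat(o["tool_rot"]).as_euler("ZYX",degrees=True),o["ft_force"])
E
python3 look.py b scene wrist
```

```text
1.5333 [0.58892051 0.16694062 0.01210606] [ 2.57204328e+00 -1.71928039e-01  1.79983113e+02] [ 0.11247579  0.20715918 -0.96581176]
```

View pics/b_scene_z.png

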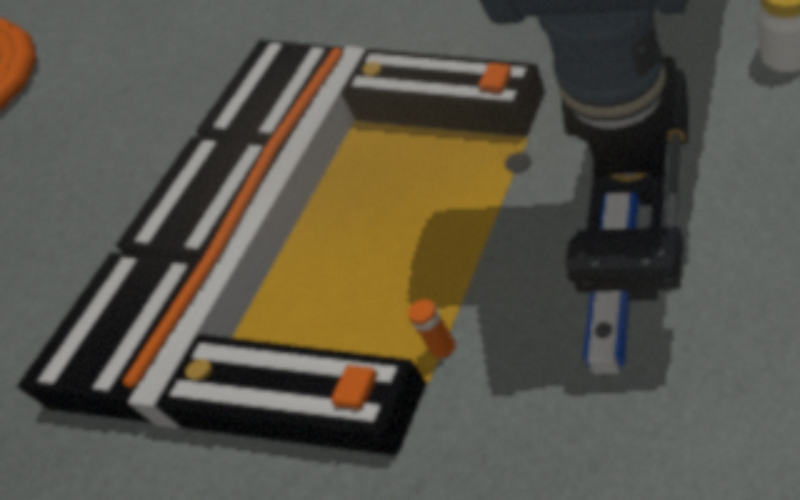

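View pics/b_wrist_z.png

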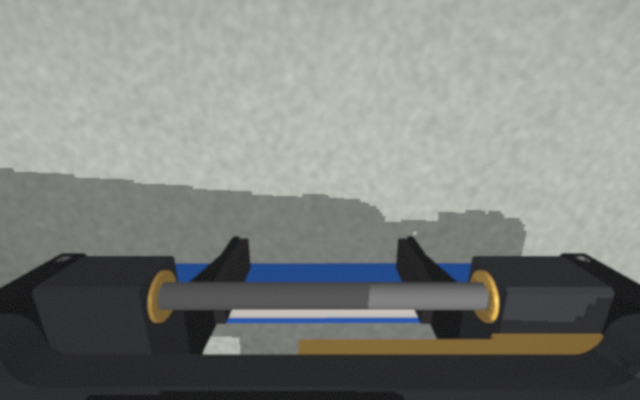

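```bash
cat > plan.py <<'E'
import numpy as np
B=np.array([582.,27.]); PHI=-6.4
def rot(a): a=np.radians(a); return np.array([[np.cos(a),-np.sin(a)],[np.sin(a),np.cos(a)]])
def bay2w(p): return B+rot(PHI)@np.array(p,float)
def w2bay(p): return rot(-PHI)@(np.array(p,float)-B)
# cmd tool pose: world mm x,y and yaw(deg); plan(cmd, waypoints of (bx,by,btheta,standoff,axial)) -> rows in tool axes cm
def plan(cmd,wps):
    x,y,yaw=cmd; out=[]
    for bx,by,th,s,ax in wps:
        c=bay2w([bx,by]); w=th+PHI
        t=c+rot(w)@np.array([ax,s])
        d=rot(-yaw)@(t-[x,y]); out.append([round(d[0]/10,1),round(-d[1]/10,1),round(-(w-yaw),1)]);
        print(out[-1], "world",t.round(1),round(w,1))
    dx,dy,dz=out[-1]; n=np.array([x,y])+rot(yaw)@np.array([dx*10,-dy*10]); print("cmd end",n.round(1),round(yaw-dz,1))
def interp(a,b,n): return [np.array(a)+(np.array(b)-a)*i/n for i in range(1,n+1)]
E
python3 - <<'E'
from plan import *
plan((587.5,168,2.6),interp(np.array([-6,114,9,26.2,0.]),[-20,75,33,23.5,0],8))
E
```

```text
[np.float64(-0.4), np.float64(0.6), np.float64(-3.0)] world [583.9 162. ] 5.6
[np.float64(-0.8), np.float64(1.1), np.float64(-6.0)] world [580.4 156.9] 8.6
[np.float64(-1.1), np.float64(1.6), np.float64(-9.0)] world [576.8 151.7] 11.6
[np.float64(-1.5), np.float64(2.1), np.float64(-12.0)] world [573.4 146.4] 14.6
[np.float64(-1.9), np.float64(2.6), np.float64(-15.0)] world [569.9 141.1] 17.6
[np.float64(-2.2), np.float64(3.1), np.float64(-18.0)] world [566.5 135.7] 20.6
[np.float64(-2.6), np.float64(3.7), np.float64(-21.0)] world [563.2 130.3] 23.6
[np.float64(-2.9), np.float64(4.2), np.float64(-24.0)] world [560.  124.8] 26.6
cmd end [560.4 124.7] 26.6
```

>>> drive_tool(plan=[{"offset": [-0.4,0.6,0],"delta_rot": [0,0,-3],"jaw": 8.7},{"offset": [-0.8,1.1,0],"delta_rot": [0,0,-6],"jaw": 8.7},{"offset": [-1.1,1.6,0],"delta_rot": [0,0,-9],"jaw": 8.7},{"offset": [-1.5,2.1,0],"delta_rot": [0,0,-12],"jaw": 8.7},{"offset": [-1.9,2.6,0],"delta_rot": [0,0,-15],"jaw": 8.7},{"offset": [-2.2,3.1,0],"delta_rot": [0,0,-18],"jaw": 8.7},{"offset": [-2.6,3.7,0],"delta_rot": [0,0,-21],"jaw": 8.7},{"offset": [-2.9,4.2,0],"delta_rot": [0,0,-24],"jaw": 8.7}])

```text
time: 2.25
position: [0.5612, 0.1247, 0.0119]
tool_rot: [0.973, 0.231, 0.001, 0.0]
ft_force: [-0.5, 0.8, -0.7]
grip_width: 0.0872
```

```bash
python3 look.py c scene side wrist
```

```text
2.35 [0.56071787 0.12418454 0.01173215] [ 2.65394614e+01 -6.94913069e-02  1.79964592e+02] [ 0.24923396 -0.48159636  0.46067233]
```

View pics/c_scene_z.png

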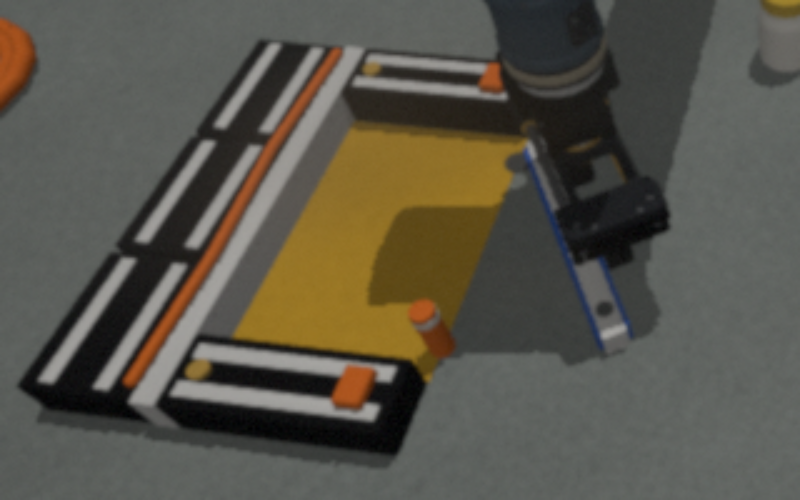

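View pics/c_side_z.png

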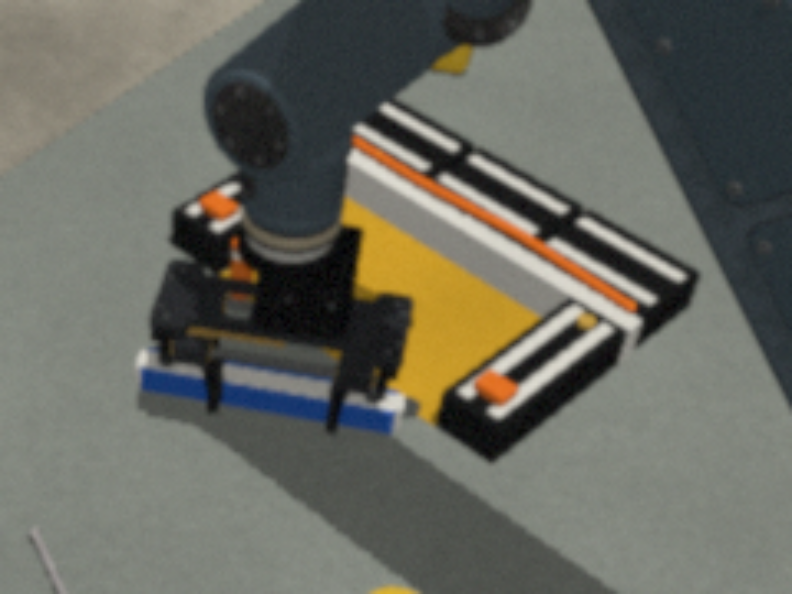

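View pics/c_wrist_z.png

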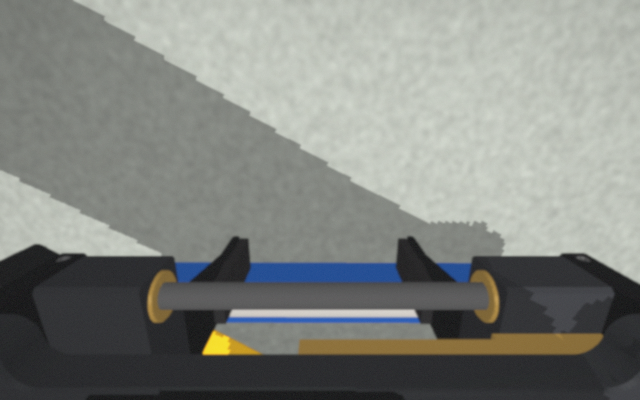

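```bash
cat >> h.py <<'E'
def SZ(p): # scene zoom px
    return np.array(p,float)/2.5+[10,130]
def DZ(p): return np.array(p,float)/3.3+[270,40]
E
python3 - <<'E'
from rig import *
from h import *
from plan import *
np.set_printoptions(precision=1,suppress=True)
h=ray(calibration("scene"),SZ([605,309]),.024)[0]*1000
u=rot(26.6)@np.array([1,0]); print(h,"centre from hole",h-85*u, w2bay(h-85*u))
t=np.array([560.7,124.2]); print("tool-based c0",w2bay(t+rot(26.6)@np.array([0,-23.5])), "axial of hole rel tool",(h-t)@u,(h-t)@(rot(26.6)@np.array([0,1])))
E
```

```text
[656.4 144.3] centre from hole [580.4 106.3] [-10.5  78.6]
tool-based c0 [-19.2  74.5] axial of hole rel tool 94.56075141195994 -24.848807197360774
```

```bash
python3 - <<'E'
from plan import *
plan((560.4,124.7,26.6),interp(np.array([-10.5,78.6,33,23.5,-9.6]),[-14,35,35,23.5,-9.6],8))
E
```

```text
[np.float64(-0.3), np.float64(0.6), np.float64(-0.2)] world [560.1 117.5] 26.8
[np.float64(-0.7), np.float64(1.1), np.float64(-0.5)] world [559.  112.1] 27.1
[np.float64(-1.0), np.float64(1.5), np.float64(-0.8)] world [557.9 106.6] 27.4
[np.float64(-1.4), np.float64(1.9), np.float64(-1.0)] world [556.8 101.2] 27.6
[np.float64(-1.7), np.float64(2.4), np.float64(-1.2)] world [555.6  95.7] 27.8
[np.float64(-2.1), np.float64(2.8), np.float64(-1.5)] world [554.5  90.3] 28.1
[np.float64(-2.4), np.float64(3.3), np.float64(-1.8)] world [553.4  84.8] 28.4
[np.float64(-2.8), np.float64(3.7), np.float64(-2.0)] world [552.3  79.4] 28.6
cmd end [551.9  79.1] 28.6
```

>>> drive_tool(plan=[{"offset": [-0.3,0.6,0],"delta_rot": [0,0,-0.2],"jaw": 8.7},{"offset": [-0.7,1.1,0],"delta_rot": [0,0,-0.5],"jaw": 8.7},{"offset": [-1.0,1.5,0],"delta_rot": [0,0,-0.8],"jaw": 8.7},{"offset": [-1.4,1.9,0],"delta_rot": [0,0,-1],"jaw": 8.7},{"offset": [-1.7,2.4,0],"delta_rot": [0,0,-1.2],"jaw": 8.7},{"offset": [-2.1,2.8,0],"delta_rot": [0,0,-1.5],"jaw": 8.7},{"offset": [-2.4,3.3,0],"delta_rot": [0,0,-1.8],"jaw": 8.7},{"offset": [-2.8,3.7,0],"delta_rot": [0,0,-2],"jaw": 8.7}])

```text
time: 3.07
position: [0.552, 0.0785, 0.0105]
tool_rot: [0.969, 0.247, 0.0, 0.0]
ft_force: [-0.6, 1.7, 0.5]
grip_width: 0.0873
```

```bash
python3 look.py d scene side
```

```text
3.1167 [0.55144963 0.07758949 0.01041976] [2.85925185e+01 5.98609217e-02 1.79998953e+02] [-0.19560663 -0.98201163  0.81528022]
```

View pics/d_scene_z.png

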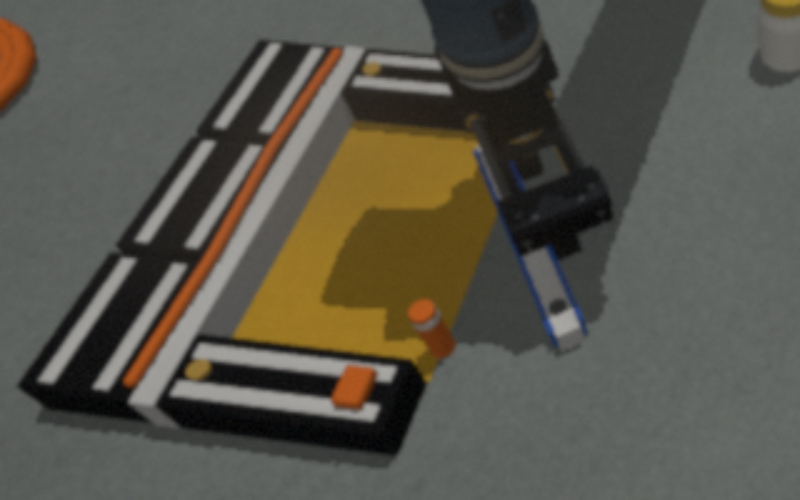

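View pics/d_side_z.png

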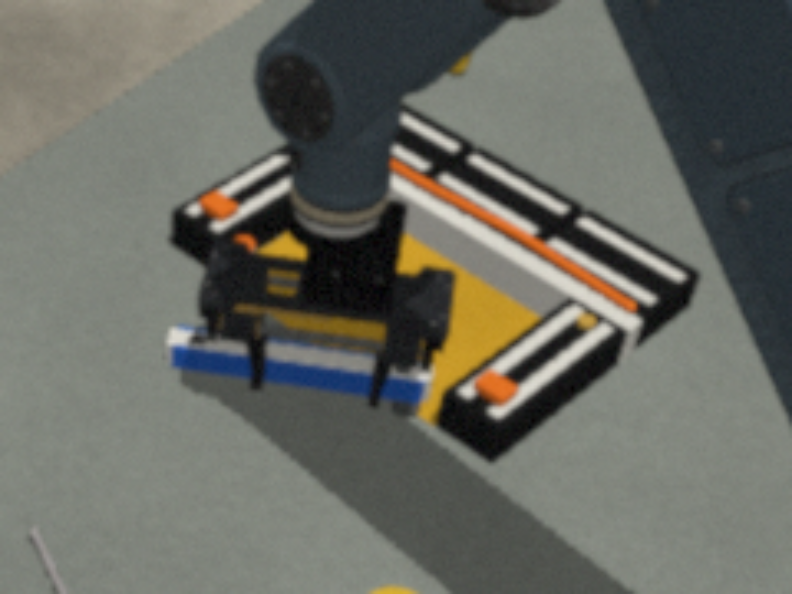

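```bash
cat > bp.py <<'E'
import sys
from rig import *
from h import *
from plan import *
np.set_printoptions(precision=1,suppress=True)
def frm(hpx,side=1,view="scene"):
    o=get_obs(); yaw=R.from_quat(o["tool_rot"]).as_euler("ZYX",degrees=True)[0]
    t=o["position"][:2]*1000
    h=ray(calibration(view),SZ(hpx) if view=="scene" else DZ(hpx),.024)[0]*1000
    r=rot(-yaw)@(h-t); c=t+rot(yaw)@np.array([r[0]-85*side,-23.5])
    print("yaw bay",yaw-PHI,"hole axial/normal",r,"bar centre bay",w2bay(c),"from hole only",w2bay(h-85*side*(rot(yaw)@np.array([1,0]))))
if __name__=="__main__": frm([float(sys.argv[1]),float(sys.argv[2])])
E
python3 bp.py 558 307
```

```text
yaw bay 34.94735210469341 hole axial/normal [104.9 -23.5] bar centre bay [-6.2 39.4] from hole only [-6.2 39.4]
```

>>> drive_tool(plan=[{"offset": [0,-0.8,0],"delta_rot": [0,0,0],"jaw": 8.7},{"offset": [0,-1.5,-2.5],"delta_rot": [0,0,0],"jaw": 8.7},{"offset": [2,-1.5,-5.5],"delta_rot": [0,0,0],"jaw": 5},{"offset": [5.5,-0.5,-5.5],"delta_rot": [0,0,0],"jaw": 0},{"offset": [9,0.5,-5.5],"delta_rot": [0,0,0],"jaw": 0},{"offset": [12.5,1.5,-5.5],"delta_rot": [0,0,0],"jaw": 0},{"offset": [15.7,2.3,-5.5],"delta_rot": [0,0,0],"jaw": 0},{"offset": [15.7,2.3,-5.5],"delta_rot": [0,0,0],"jaw": 0}])

```text
time: 3.83
position: [0.7081, 0.1361, 0.0665]
tool_rot: [0.969, 0.247, 0.006, 0.001]
ft_force: [0.5, -0.2, 0.7]
grip_width: 0.0551
```

```bash
python3 look.py e scene side wrist
```

```text
3.9333 [0.70086322 0.1350624  0.06492928] [ 2.86628022e+01  3.22835008e-02 -1.79990356e+02] [ 0.30719868  0.30589206 -0.51699765]
```

View pics/e_wrist_z.png

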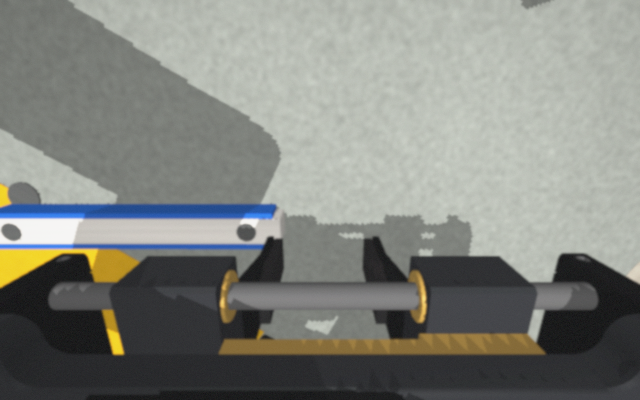

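View pics/e_scene_z.png

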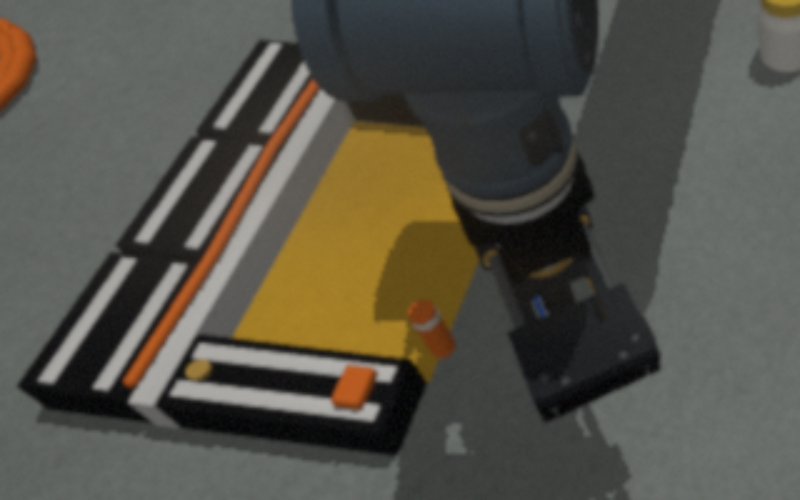

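View pics/e_side_z.png

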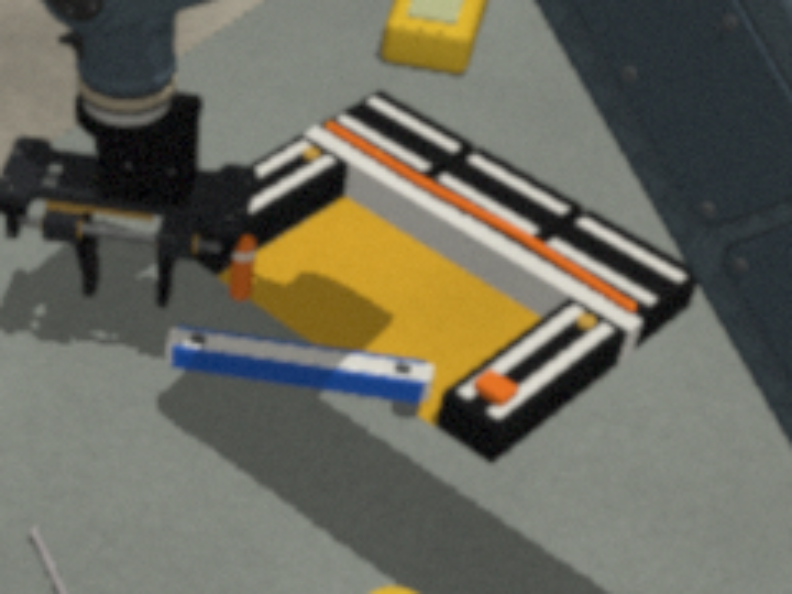

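```bash
python3 - <<'E'
from rig import *
from h import *
from plan import *
np.set_printoptions(precision=1,suppress=True)
o=get_obs();c=calibration("wrist")
def rep(h,n):
    m=h.mean(0);d=h[1]-h[0];a=np.degrees(np.arctan2(d[1],d[0])); print(n,"bay",w2bay(m),a-PHI,"len",np.linalg.norm(d),"tool rel",rot(-28.6)@(o["position"][:2]*1000-m))
rep(ray(c,[[11,232],[247,232]],.024,wpose(o,c))*1000,"W")
rep(ray(calibration("side"),DZ([[402,368],[198,340]]),.024)*1000,"D")
print(w2bay(ray(calibration("side"),DZ([244,240]),.058)[0]*1000),w2bay(ray(calibration("scene"),SZ([423,311]),.058)[0]*1000))
E
```

```text
W bay [-8.8 35.3] 35.11113593463956 len 171.41325849621876 tool rel [141.5   4.6]
D bay [-11.6  37.8] 35.525079708968555 len 168.51581386891965 tool rel [142.4   0.8]
[92.9 -2.1] [97.8  2.5]
```

>>> drive_tool(plan=[{"offset": [0,0.2,2.5],"delta_rot": [0,0,0],"jaw": 0},{"offset": [0,0.2,5.0],"delta_rot": [0,0,0],"jaw": 0},{"offset": [0,0.2,5.5],"delta_rot": [0,0,0],"jaw": 0},{"offset": [-0.8,0.2,5.5],"delta_rot": [0,0,0],"jaw": 0},{"offset": [-1.4,0.2,5.5],"delta_rot": [0,0,0],"jaw": 0},{"offset": [-2.0,0.2,5.5],"delta_rot": [0,0,0],"jaw": 0},{"offset": [-2.6,0.2,5.5],"delta_rot": [0,0,0],"jaw": 0},{"offset": [-3.1,0.2,5.5],"delta_rot": [0,0,0],"jaw": 0}])

```text
time: 4.65
position: [0.6752, 0.1173, 0.0123]
tool_rot: [0.969, 0.247, 0.002, 0.0]
ft_force: [1.1, 0.7, 0.8]
grip_width: 0.001
```

```bash
python3 look.py f side wrist
```

```text
4.7 [0.67410188 0.11681946 0.01204635] [ 2.85748568e+01 -6.28389994e-02  1.79958028e+02] [-0.89464552  0.02772508  0.10737116]
```

View pics/f_side_z.png

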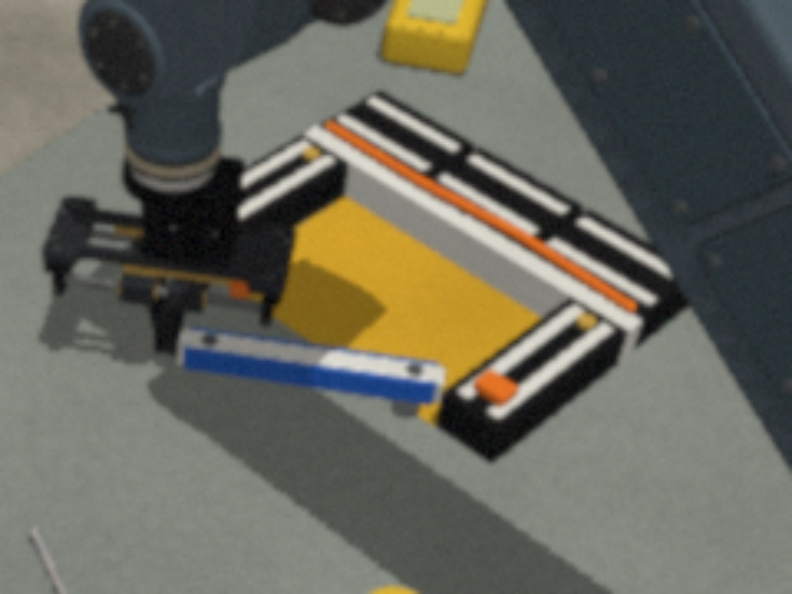

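View pics/f_wrist_z.png

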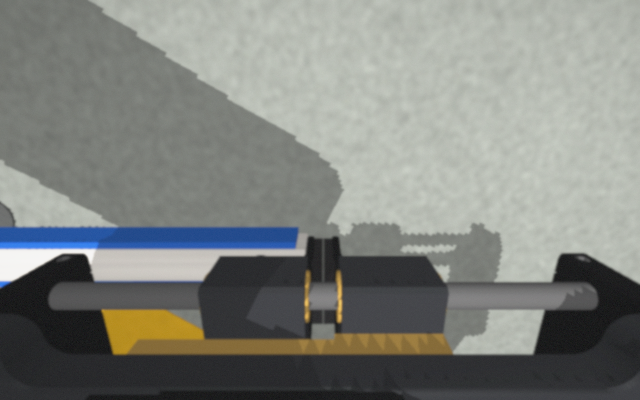

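```bash
cat > holes.py <<'E'
import sys
from rig import *
from h import *
from plan import *
np.set_printoptions(precision=1,suppress=True)
# usage: view x1 y1(left hole) x2 y2 (right)
v=sys.argv[1]; p=np.array(sys.argv[2:6],float).reshape(2,2); o=get_obs(); c=calibration(v)
if v=="wrist": h=ray(c,p,.024,wpose(o,c))
else: h=ray(c,(SZ if v=="scene" else DZ)(p),.024)
h=h*1000;m=h.mean(0);d=h[1]-h[0];a=np.degrees(np.arctan2(d[1],d[0]))
yaw=R.from_quat(o["tool_rot"]).as_euler("ZYX",degrees=True)[0]
print("bay",w2bay(m),a-PHI,"len",np.linalg.norm(d),"world",m,a,"tool in bar frame",rot(-a)@(o["position"][:2]*1000-m),"tool yaw",yaw)
E
python3 holes.py side 414 371 209 341
```

```text
bay [-19.7  32.7] 34.783133236168545 len 169.3275691655589 world [566.1  61.7] 28.383133236168543 tool in bar frame [121.4  -2.7] tool yaw 28.57748095087527
```

>>> drive_tool(plan=[{"offset": [-0.2,0,0],"delta_rot": [0,0,0],"jaw": 0},{"offset": [-0.3,0,0],"delta_rot": [0,0,0],"jaw": 0},{"offset": [1.0,0,0],"delta_rot": [0,0,0],"jaw": 0},{"offset": [1.0,-1.5,-3],"delta_rot": [0,0,0],"jaw": 0},{"offset": [-2,-3.0,-5],"delta_rot": [0,0,0],"jaw": 4},{"offset": [-5.5,-3.8,-5],"delta_rot": [0,0,0],"jaw": 8.7},{"offset": [-9,-3.8,-5],"delta_rot": [0,0,0],"jaw": 8.7},{"offset": [-12,-3.8,-5],"delta_rot": [0,0,0],"jaw": 8.7}])

```text
time: 5.42
position: [0.5481, 0.0935, 0.0609]
tool_rot: [0.969, 0.248, -0.001, -0.0]
ft_force: [-0.5, 0.4, -0.6]
grip_width: 0.0192
```

>>> drive_tool(plan=[{"offset": [0,0,0],"delta_rot": [0,0,0],"jaw": 8.7},{"offset": [0,0,0],"delta_rot": [0,0,0],"jaw": 8.7},{"offset": [0,0,0],"delta_rot": [0,0,0],"jaw": 8.7},{"offset": [0,0,2.5],"delta_rot": [0,0,0],"jaw": 8.7},{"offset": [0,0,4.5],"delta_rot": [0,0,0],"jaw": 8.7},{"offset": [0,0,5],"delta_rot": [0,0,0],"jaw": 8.7},{"offset": [0,0.4,5],"delta_rot": [0,0,0],"jaw": 8.7},{"offset": [0,0.8,5],"delta_rot": [0,0,0],"jaw": 8.7}])

```text
time: 6.08
position: [0.5559, 0.0866, 0.0105]
tool_rot: [0.969, 0.247, 0.0, 0.0]
ft_force: [0.4, 1.0, -0.1]
grip_width: 0.0723
```

```bash
python3 look.py g scene side wrist
```

```text
6.1833 [0.55695222 0.08587888 0.01146851] [ 2.85763325e+01 -1.60263850e-01  1.79896489e+02] [0.49285556 0.21328364 0.50650748]
```

View pics/g_scene_z.png

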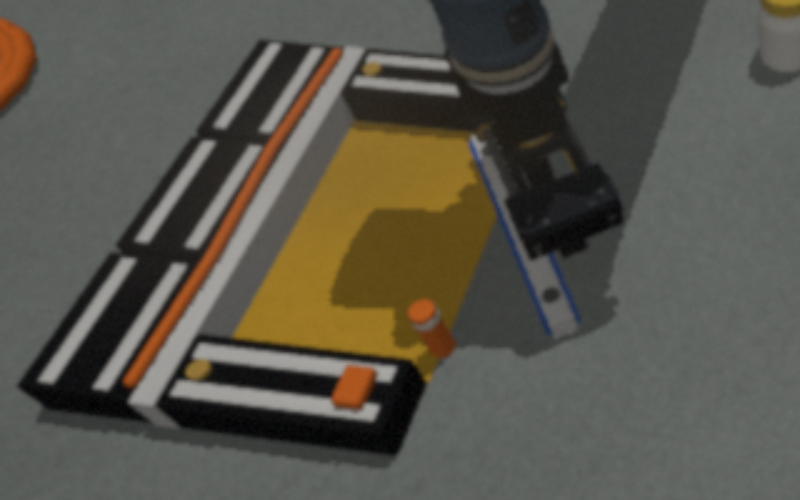

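View pics/g_side_z.png

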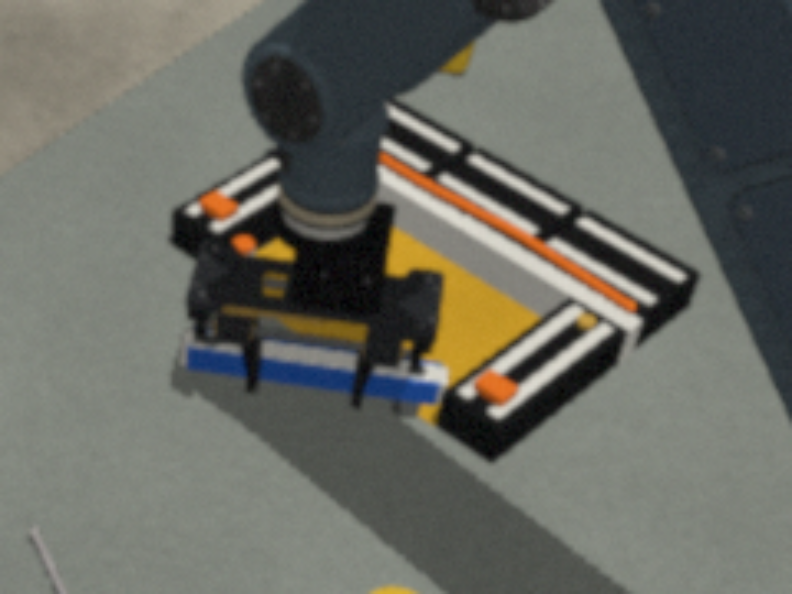

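View pics/g_wrist_z.png

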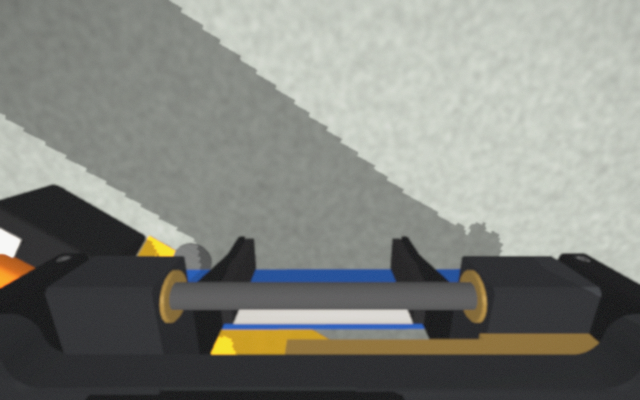

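```bash
python3 bp.py 551 295; python3 holes.py wrist 100 270 200 270 >/dev/null; python3 - <<'E'
from rig import *
from h import *
from plan import *
o=get_obs();c=calibration("wrist"); t=o["position"][:2]*1000
for p in ([323,273],[323,326]):
    for z in (.024,.012):
        r=ray(c,p,z,wpose(o,c))[0]*1000; print(p,z,rot(-28.58)@(r-t))
E
```

```text
yaw bay 34.972492540484595 hole axial/normal [ 83.7 -29.5] bar centre bay [-19.5  35.9] from hole only [-16.1  30.9]
[323, 273] 0.024 [-0.69287047 -6.14729429]
[323, 273] 0.012 [ -0.67364098 -13.34874255]
[323, 326] 0.024 [ -0.70919831 -41.85249923]
[323, 326] 0.012 [ -0.6912807 -51.922736 ]
```

```bash
python3 - <<'E'
from plan import *
plan((555.5,86.2,28.6),interp(np.array([-19,29,35,29.5,2.]),[-14,-18,37.5,23.5,0],8))
E
```

```text
[np.float64(-0.5), np.float64(0.6), np.float64(-0.3)] world [553.9  78. ] 28.9
[np.float64(-0.9), np.float64(1.2), np.float64(-0.6)] world [553.9  71.3] 29.2
[np.float64(-1.2), np.float64(1.8), np.float64(-0.9)] world [553.9  64.5] 29.5
[np.float64(-1.5), np.float64(2.4), np.float64(-1.2)] world [553.9  57.8] 29.8
[np.float64(-1.8), np.float64(3.0), np.float64(-1.6)] world [553.9  51. ] 30.2
[np.float64(-2.1), np.float64(3.6), np.float64(-1.9)] world [553.9  44.3] 30.5
[np.float64(-2.5), np.float64(4.2), np.float64(-2.2)] world [553.9  37.5] 30.8
[np.float64(-2.8), np.float64(4.8), np.float64(-2.5)] world [553.9  30.8] 31.1
cmd end [553.9  30.7] 31.1
```

>>> drive_tool(plan=[{"offset": [-0.5,0.6,0],"delta_rot": [0,0,-0.3],"jaw": 8.7},{"offset": [-0.9,1.2,0],"delta_rot": [0,0,-0.6],"jaw": 8.7},{"offset": [-1.2,1.8,0],"delta_rot": [0,0,-0.9],"jaw": 8.7},{"offset": [-1.5,2.4,0],"delta_rot": [0,0,-1.2],"jaw": 8.7},{"offset": [-1.8,3.0,0],"delta_rot": [0,0,-1.6],"jaw": 8.7},{"offset": [-2.1,3.6,0],"delta_rot": [0,0,-1.9],"jaw": 8.7},{"offset": [-2.5,4.2,0],"delta_rot": [0,0,-2.2],"jaw": 8.7},{"offset": [-2.8,4.8,0],"delta_rot": [0,0,-2.5],"jaw": 8.7}])

```text
time: 6.9
position: [0.553, 0.03, 0.0105]
tool_rot: [0.963, 0.268, -0.0, -0.0]
ft_force: [-0.0, 0.7, 0.6]
grip_width: 0.0871
```

```bash
python3 look.py i scene side
```

```text
6.95 [0.5532849  0.02888637 0.01047009] [3.10960301e+01 2.90881427e-02 1.79974936e+02] [-0.66928672 -1.18845714 -0.20601067]
```

View pics/i_scene_z.png

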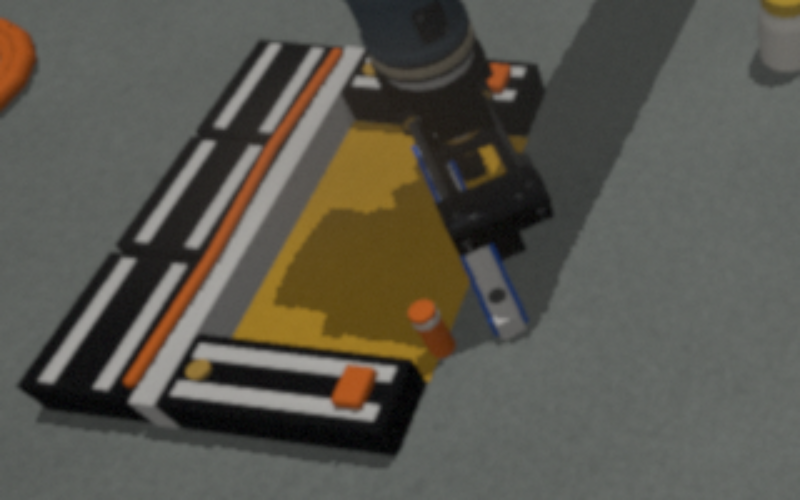

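View pics/i_side_z.png

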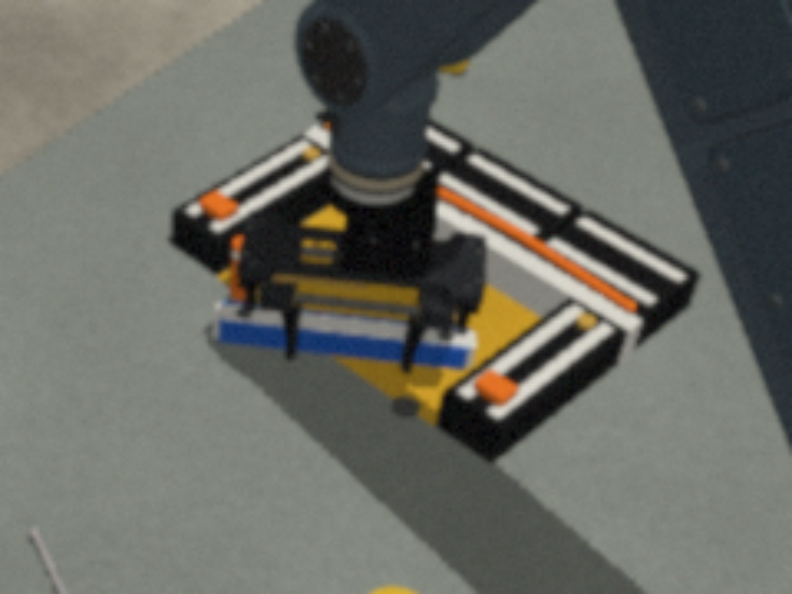

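```bash
python3 bp.py 496 296
```

```text
yaw bay 37.43557359936553 hole axial/normal [ 93.2 -23.8] bar centre bay [ -8.  -14.5] from hole only [ -7.8 -14.7]
```

>>> drive_tool(plan=[{"offset": [0,-0.8,0],"delta_rot": [0,0,0],"jaw": 8.7},{"offset": [0,-1.5,-2.5],"delta_rot": [0,0,0],"jaw": 8.7},{"offset": [2,-1.5,-6],"delta_rot": [0,0,0],"jaw": 3},{"offset": [5.5,-0.5,-6],"delta_rot": [0,0,0],"jaw": 0},{"offset": [9,0.5,-6],"delta_rot": [0,0,0],"jaw": 0},{"offset": [12.5,1.5,-6],"delta_rot": [0,0,0],"jaw": 0},{"offset": [14.5,2.3,-6],"delta_rot": [0,0,0],"jaw": 0},{"offset": [14.5,2.3,-6],"delta_rot": [0,0,0],"jaw": 0}])

```text
time: 7.67
position: [0.6945, 0.0878, 0.0711]
tool_rot: [0.963, 0.269, 0.004, 0.001]
ft_force: [0.7, 0.1, 0.1]
grip_width: 0.0549
```

```bash
python3 look.py j side wrist
```

```text
7.7167 [0.69097945 0.08729446 0.07038074] [ 3.11885706e+01 -1.00179615e-01  1.79927150e+02] [-1.14623091  0.30695682 -0.31642801]
```

View pics/j_wrist_z.png

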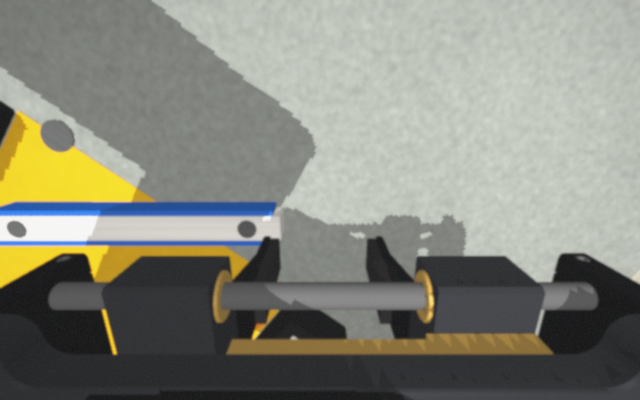

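View pics/j_side_z.png

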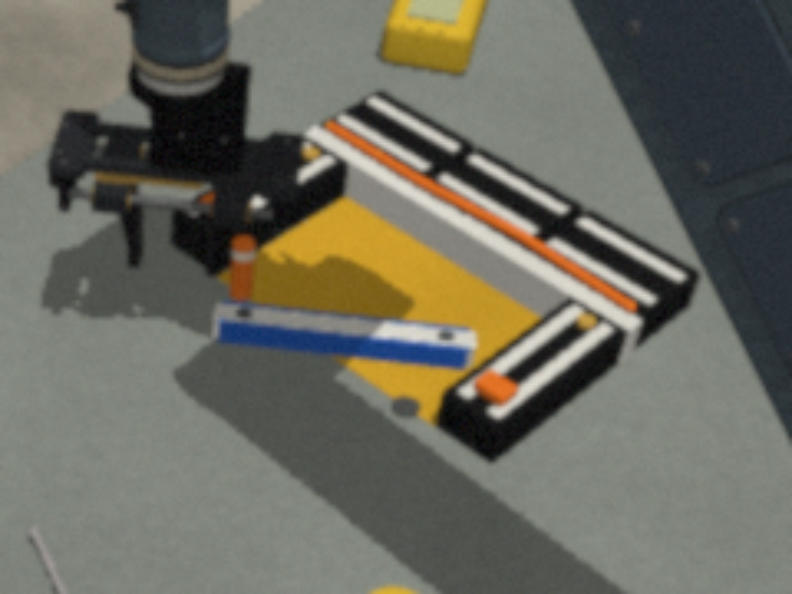

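```bash
python3 holes.py side 447 336 244 314;  python3 holes.py wrist 16 229 247 229; python3 - <<'E'
from rig import *
from h import *
from plan import *
np.set_printoptions(precision=1,suppress=True)
o=get_obs();c=calibration("wrist")
print("plug",w2bay(ray(c,[57,135],0,wpose(o,c))[0]*1000))
print("plug side",w2bay(ray(calibration("side"),DZ([404,406]),0)[0]*1000),"post",w2bay(ray(calibration("side"),DZ([244,241]),.058)[0]*1000))
E
```

```text
bay [-13.8 -15.9] 37.76517064379137 len 169.73802210512278 world [566.5  12.8] 31.365170643791373 tool in bar frame [142.9  -0.1] tool yaw 31.16640175440508
bay [-11.2 -18.7] 37.59913703287876 len 171.21529034624433 world [568.8   9.7] 31.19913703287876 tool in bar frame [142.6   4.1] tool yaw 31.16640175440508
plug [-97.3  -1.6]
plug side [-96.2   0.4] post [91.9 -1.2]
```

>>> drive_tool(plan=[{"offset": [0,0.1,2.5],"delta_rot": [0,0,0],"jaw": 0},{"offset": [0,0.1,5.0],"delta_rot": [0,0,0],"jaw": 0},{"offset": [0,0.1,6],"delta_rot": [0,0,0],"jaw": 0},{"offset": [-1.0,0.1,6],"delta_rot": [0,0,0],"jaw": 0},{"offset": [-1.6,0.1,6],"delta_rot": [0,0,0],"jaw": 0},{"offset": [-2.2,0.1,6],"delta_rot": [0,0,0],"jaw": 0},{"offset": [-2.8,0.1,6],"delta_rot": [0,0,0],"jaw": 0},{"offset": [-3.4,0.1,6],"delta_rot": [0,0,0],"jaw": 0}])

```text
time: 8.43
position: [0.6607, 0.0674, 0.0115]
tool_rot: [0.963, 0.268, 0.001, 0.0]
ft_force: [0.3, 0.0, 0.0]
grip_width: 0.001
```

```bash
python3 look.py k side
```

```text
8.4333 [0.66066591 0.06741101 0.01146323] [ 3.10918065e+01 -7.47652998e-02  1.79955315e+02] [0.3404542  0.01945576 0.03740961]
```

View pics/k_side_z.png

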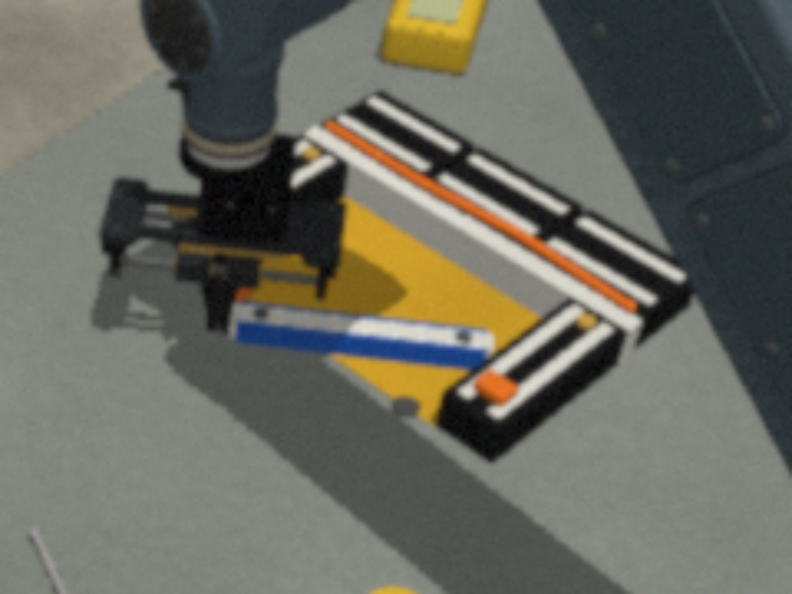

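```bash
python3 holes.py side 464 337 261 314
```

```text
bay [-23.9 -25.8] 37.34209287478115 len 169.67767496137776 world [555.4   4. ] 30.942092874781153 tool in bar frame [121.4   0.5] tool yaw 31.08557501407993
```

>>> drive_tool(plan=[{"offset": [1.0,0,0],"delta_rot": [0,0,0],"jaw": 0},{"offset": [1.0,-1.5,-3],"delta_rot": [0,0,0],"jaw": 0},{"offset": [-2,-3.0,-5],"delta_rot": [0,0,0],"jaw": 4},{"offset": [-5.5,-3.5,-5],"delta_rot": [0,0,0],"jaw": 8.7},{"offset": [-9,-3.5,-5],"delta_rot": [0,0,0],"jaw": 8.7},{"offset": [-11.4,-3.5,-5],"delta_rot": [0,0,0],"jaw": 8.7},{"offset": [-11.4,-3.5,-5],"delta_rot": [0,0,0],"jaw": 8.7},{"offset": [-11.4,-3.5,-5],"delta_rot": [0,0,0],"jaw": 8.7}])

```text
time: 9.15
position: [0.5442, 0.0381, 0.0613]
tool_rot: [0.964, 0.267, -0.0, -0.0]
ft_force: [0.7, -0.2, -0.0]
grip_width: 0.0325
```

>>> drive_tool(plan=[{"offset": [0,0,2],"delta_rot": [0,0,0],"jaw": 8.7},{"offset": [0,0,4],"delta_rot": [0,0,0],"jaw": 8.7},{"offset": [0,0,5],"delta_rot": [0,0,0],"jaw": 8.7},{"offset": [0,0,5],"delta_rot": [0,0,0],"jaw": 8.7},{"offset": [0,0.3,5],"delta_rot": [0,0,0],"jaw": 8.7},{"offset": [0,0.6,5],"delta_rot": [0,0,0],"jaw": 8.7},{"offset": [0,0.9,5],"delta_rot": [0,0,0],"jaw": 8.7},{"offset": [0,1.1,5],"delta_rot": [0,0,0],"jaw": 8.7}])

```text
time: 9.82
position: [0.5519, 0.0288, 0.0114]
tool_rot: [0.963, 0.268, 0.001, 0.001]
ft_force: [-0.0, 0.4, -0.3]
grip_width: 0.0835
```

```bash
python3 look.py l scene side
```

```text
9.8667 [0.55210106 0.02854953 0.01139789] [ 3.10729250e+01 -1.12975759e-01  1.79898962e+02] [1.06923085 0.47995815 0.3950977 ]
```

View pics/l_scene_z.png

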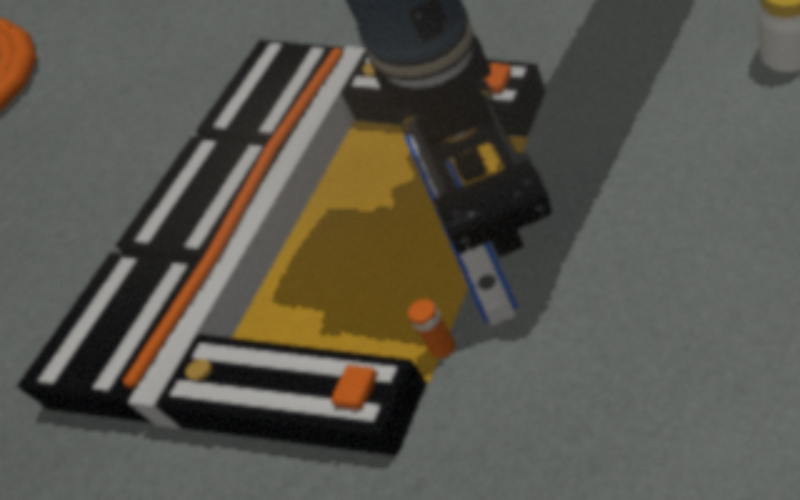

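View pics/l_side_z.png

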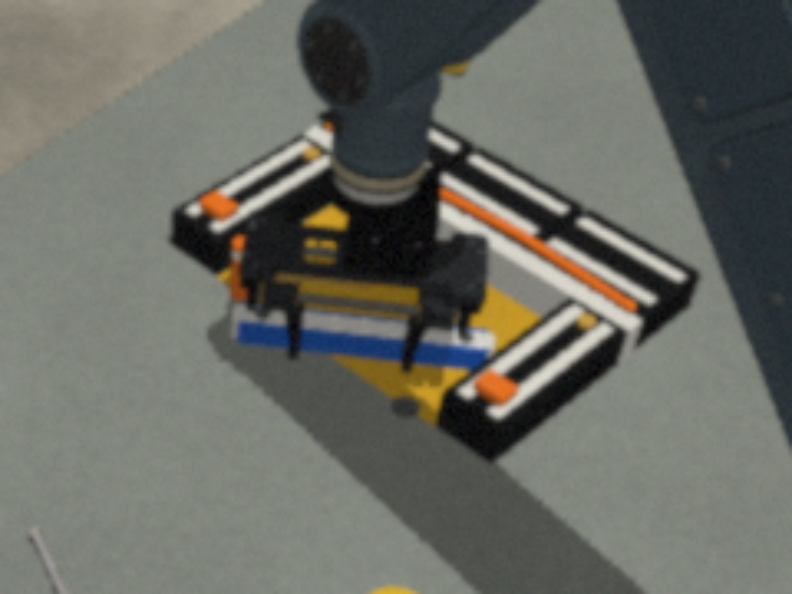

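```bash
python3 bp.py 486 282; python3 - <<'E'
from plan import *
plan((552,28.8,31.1),interp(np.array([-21.5,-25,37.4,25,8.]),[-16,-70,37,23.2,5],8))
E
```

```text
yaw bay 37.46741917542702 hole axial/normal [ 78.4 -26.7] bar centre bay [-21.3 -24.3] from hole only [-19.3 -26.8]
[np.float64(-0.3), np.float64(0.4), np.float64(0.1)] world [551.7  24.1] 31.0
[np.float64(-0.6), np.float64(0.9), np.float64(0.2)] world [551.6  18. ] 30.9
[np.float64(-0.9), np.float64(1.4), np.float64(0.2)] world [551.4  12. ] 30.8
[np.float64(-1.2), np.float64(1.9), np.float64(0.3)] world [551.3   5.9] 30.8
[np.float64(-1.6), np.float64(2.4), np.float64(0.4)] world [ 5.512e+02 -1.000e-01] 30.8
[np.float64(-1.9), np.float64(2.9), np.float64(0.4)] world [551.1  -6.2] 30.7
[np.float64(-2.2), np.float64(3.5), np.float64(0.5)] world [550.9 -12.2] 30.6
[np.float64(-2.5), np.float64(4.0), np.float64(0.5)] world [550.8 -18.3] 30.6
cmd end [551.3 -18.4] 30.6
```

>>> drive_tool(plan=[{"offset": [-0.3,0.5,0],"delta_rot": [0,0,0],"jaw": 8.7},{"offset": [-0.7,0.9,0],"delta_rot": [0,0,0],"jaw": 8.7},{"offset": [-1.1,1.4,0],"delta_rot": [0,0,0],"jaw": 8.7},{"offset": [-1.4,1.9,0],"delta_rot": [0,0,0],"jaw": 8.7},{"offset": [-1.8,2.4,0],"delta_rot": [0,0,0],"jaw": 8.7},{"offset": [-2.2,2.9,0],"delta_rot": [0,0,0],"jaw": 8.7},{"offset": [-2.5,3.4,0],"delta_rot": [0,0,0],"jaw": 8.7},{"offset": [-2.8,3.8,0],"delta_rot": [0,0,0],"jaw": 8.7}])

```text
time: 10.58
position: [0.5464, -0.0186, 0.0105]
tool_rot: [0.963, 0.268, 0.0, 0.0]
ft_force: [-0.3, 1.5, 0.1]
grip_width: 0.0869
```

```bash
python3 look.py m scene side
```

```text
10.6333 [ 0.54638185 -0.01928268  0.01052209] [3.10559350e+01 1.07750097e-02 1.79972910e+02] [-0.46973256 -0.05211059  0.06845613]
```

View pics/m_scene_z.png

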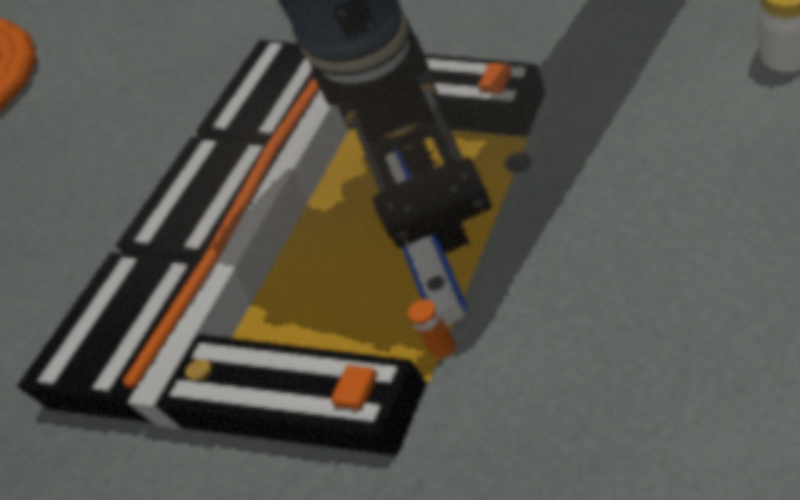

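View pics/m_side_z.png

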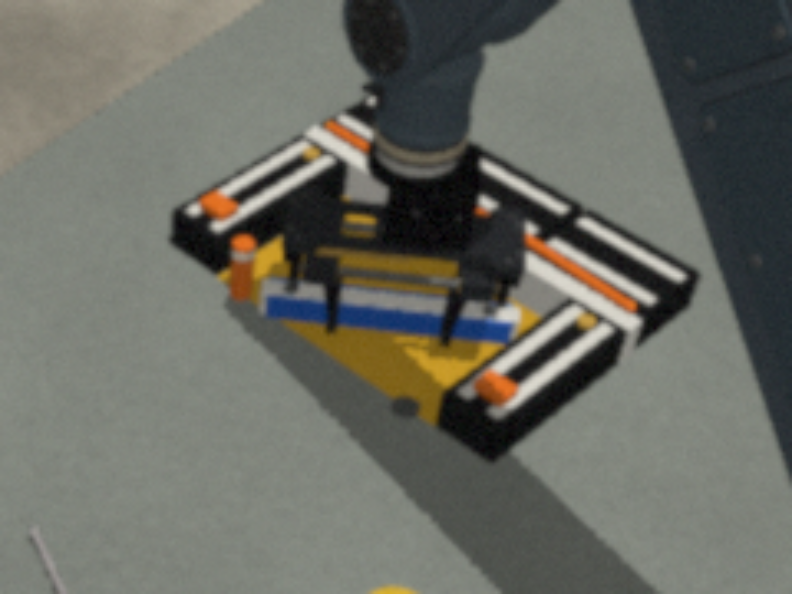

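```bash
python3 bp.py 436 283; python3 - <<'E'
from plan import *
import numpy as np
def corners(x,y,th):
    for a,b in [(110,14),(110,-14),(-110,14),(-110,-14)]: print((rot(th)@np.array([a,b])+[x,y]).round(1))
corners(-17,-69,37.5)
E
```

```text
yaw bay 37.43869767800699 hole axial/normal [ 88.2 -23.1] bar centre bay [-13.4 -66.3] from hole only [-13.7 -65.9]
[61.7  9.1]
[ 78.8 -13.1]
[-112.8 -124.9]
[ -95.7 -147.1]
```

```bash
python3 - <<'E'
from plan import *
a=np.array([-16.5,-68.5,37.4,23.2,0]);b=np.array([-14,-80,35,23.2,0]);c=np.array([-8,-110,20,23.2,0])
plan((547,-18.5,31.1),interp(a,b,2)+interp(b,c,6))
E
```

```text
[np.float64(-0.3), np.float64(0.6), np.float64(1.3)] world [547. -25.] 29.8
[np.float64(-0.5), np.float64(1.1), np.float64(2.5)] world [548.1 -30.6] 28.6
[np.float64(-0.7), np.float64(1.6), np.float64(5.0)] world [549.4 -35.2] 26.1
[np.float64(-0.8), np.float64(2.0), np.float64(7.5)] world [550.8 -39.8] 23.6
[np.float64(-0.9), np.float64(2.5), np.float64(10.0)] world [552.1 -44.5] 21.1
[np.float64(-1.0), np.float64(3.0), np.float64(12.5)] world [553.5 -49.3] 18.6
[np.float64(-1.2), np.float64(3.5), np.float64(15.0)] world [554.9 -54.1] 16.1
[np.float64(-1.3), np.float64(3.9), np.float64(17.5)] world [556.3 -58.9] 13.6
cmd end [556.  -58.6] 13.6
```

>>> drive_tool(plan=[{"offset": [-0.3,0.6,0],"delta_rot": [0,0,1.3],"jaw": 8.7},{"offset": [-0.5,1.1,0],"delta_rot": [0,0,2.5],"jaw": 8.7},{"offset": [-0.7,1.6,0],"delta_rot": [0,0,5],"jaw": 8.7},{"offset": [-0.8,2.0,0],"delta_rot": [0,0,7.5],"jaw": 8.7},{"offset": [-0.9,2.5,0],"delta_rot": [0,0,10],"jaw": 8.7},{"offset": [-1.0,3.0,0],"delta_rot": [0,0,12.5],"jaw": 8.7},{"offset": [-1.2,3.5,0],"delta_rot": [0,0,15],"jaw": 8.7},{"offset": [-1.3,3.9,0],"delta_rot": [0,0,17.5],"jaw": 8.7}])

```text
time: 11.35
position: [0.5556, -0.0584, 0.0105]
tool_rot: [0.993, 0.117, 0.0, 0.0]
ft_force: [-0.2, 2.5, 0.1]
grip_width: 0.087
```

```bash
python3 look.py n scene side wrist
```

```text
11.45 [ 0.55601086 -0.05884217  0.01060233] [ 1.35208391e+01 -5.02537914e-02  1.79949146e+02] [-0.52909065  0.39664434 -0.56786538]
```

View pics/n_scene_z.png

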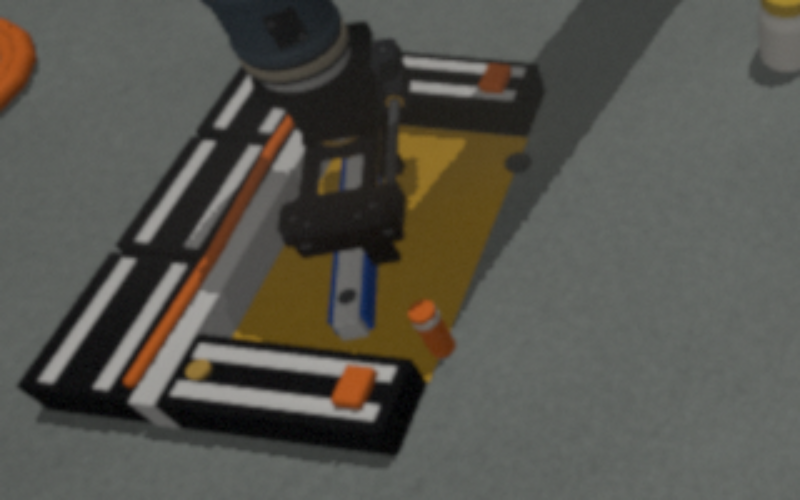

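View pics/n_side_z.png

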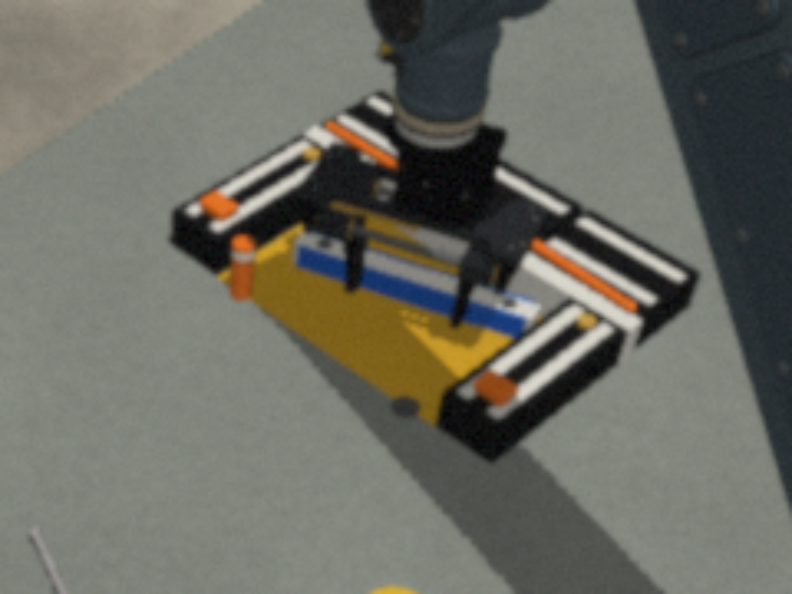

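View pics/n_wrist_z.png

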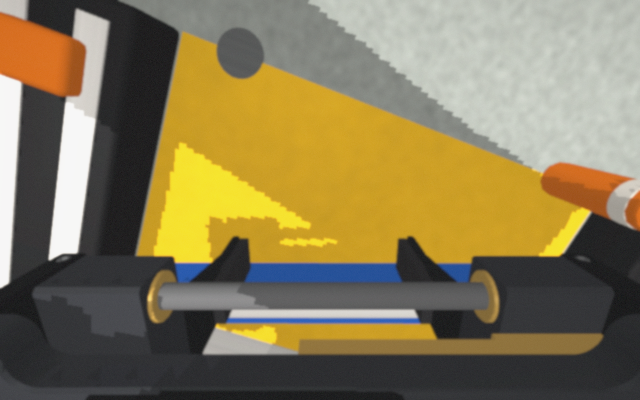

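Bar is wholly behind the post. Side-view holes at about (510,303) and (322,242).

```bash
python3 bp.py 347 296; python3 holes.py side 510 303 322 242; python3 - <<'E'
from rig import *
from h import *
from plan import *
np.set_printoptions(precision=1,suppress=True)
o=get_obs();c=calibration("wrist");W=lambda p,z=0:w2bay(ray(c,p,z,wpose(o,c))[0]*1000)
print("plug",W([240,53]),"postfoot-ish L edge",W([545,178]),"ML",W([181,31]))
print("stop top front edge scene",[w2bay(ray(calibration("scene"),SZ(p),.040)[0]*1000) for p in ([362,50],[180,424])])
E
```

```text
yaw bay 19.99470085912165 hole axial/normal [ 87.8 -23.3] bar centre bay [  -5.9 -109. ] from hole only [  -6.  -108.8]
bay [  -9.6 -110.5] 19.358225110127485 len 173.26510466596247 world [560.2 -81.7] 12.958225110127483 tool in bar frame [ 0.9 23.7] tool yaw 13.594700859121652
plug [-94.4  -0.6] postfoot-ish L edge [89.6 -4. ] ML [-125.1   -1. ]
stop top front edge scene [array([-178.5, -168.6]), array([ 196.1, -142.7])]
```

```bash
python3 - <<'E'
from plan import *
a=np.array([-8,-110,20,23.2,0]);b=np.array([-5,-130,10,23.2,0]);c=np.array([-3,-144,3,23.2,0])
plan((556,-58.6,13.6),interp(a,b,4)+interp(b,c,4))
E
```

```text
[np.float64(0.0), np.float64(0.5), np.float64(2.5)] world [557.5 -63.7] 11.1
[np.float64(0.0), np.float64(1.0), np.float64(5.0)] world [558.7 -68.6] 8.6
[np.float64(0.0), np.float64(1.5), np.float64(7.5)] world [559.9 -73.5] 6.1
[np.float64(0.0), np.float64(2.1), np.float64(10.0)] world [561.1 -78.5] 3.6
[np.float64(0.0), np.float64(2.4), np.float64(11.8)] world [561.9 -82. ] 1.8
[np.float64(0.0), np.float64(2.8), np.float64(13.5)] world [562.7 -85.5] 0.1
[np.float64(0.0), np.float64(3.1), np.float64(15.2)] world [563.5 -89. ] -1.7
[np.float64(0.0), np.float64(3.5), np.float64(17.0)] world [564.3 -92.6] -3.4
cmd end [564.2 -92.6] -3.4
```

>>> drive_tool(plan=[{"offset": [0,0.5,0],"delta_rot": [0,0,2.5],"jaw": 8.7},{"offset": [0,1.0,0],"delta_rot": [0,0,5],"jaw": 8.7},{"offset": [0,1.5,0],"delta_rot": [0,0,7.5],"jaw": 8.7},{"offset": [0,2.1,0],"delta_rot": [0,0,10],"jaw": 8.7},{"offset": [0,2.4,0],"delta_rot": [0,0,11.8],"jaw": 8.7},{"offset": [0,2.8,0],"delta_rot": [0,0,13.5],"jaw": 8.7},{"offset": [0,3.1,0],"delta_rot": [0,0,15.2],"jaw": 8.7},{"offset": [0,3.5,0],"delta_rot": [0,0,17],"jaw": 8.7}])

```text
time: 12.17
position: [0.5634, -0.0915, 0.0105]
tool_rot: [1.0, -0.03, -0.0, -0.0]
ft_force: [0.4, 1.1, 0.4]
grip_width: 0.0868
```

```bash
python3 look.py o scene side wrist
```

```text
12.2667 [ 0.56370392 -0.09216527  0.01055828] [-3.41247236e+00 -1.02705730e-02  1.79990370e+02] [-0.12633727  0.21670531  0.63158363]
```

View pics/o_scene_z.png

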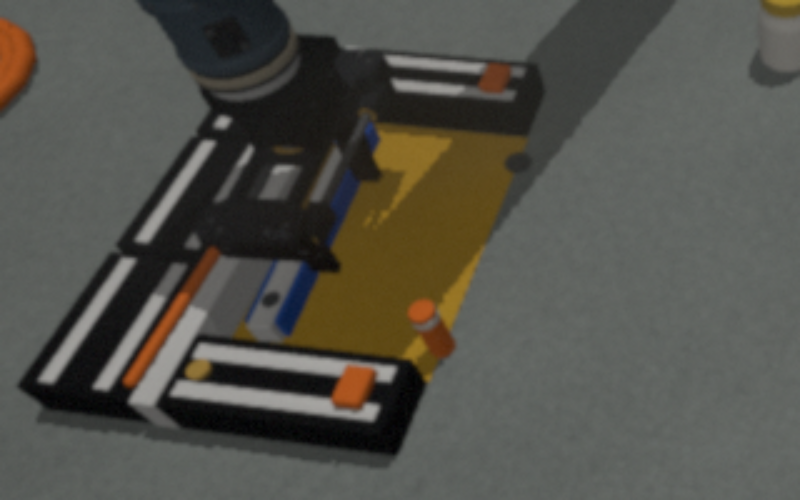

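View pics/o_side_z.png

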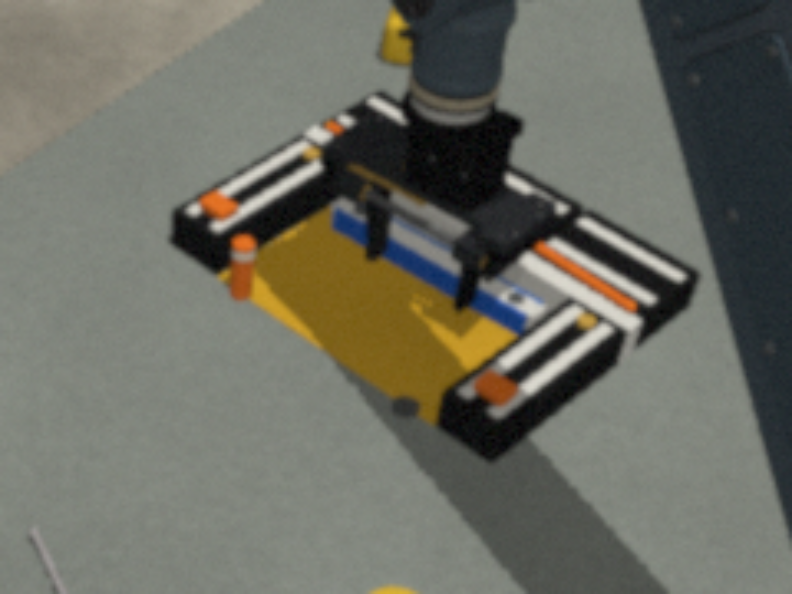

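View pics/o_wrist_z.png

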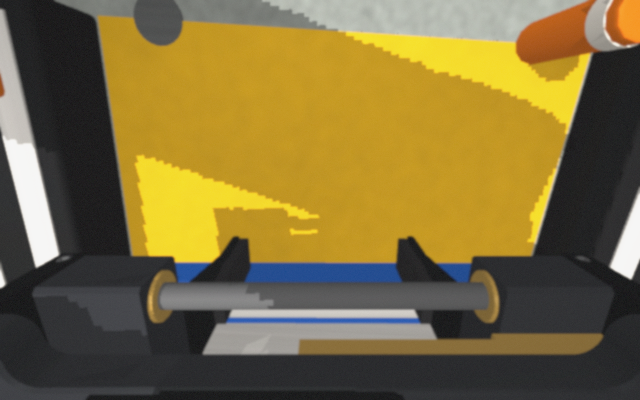

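>>> drive_tool(plan=[{"offset": [0,0.2,0],"delta_rot": [0,0,0.6],"jaw": 8.7},{"offset": [0,0.4,0],"delta_rot": [0,0,1.2],"jaw": 8.7},{"offset": [0,0.5,0],"delta_rot": [0,0,1.8],"jaw": 8.7},{"offset": [0,0.6,0],"delta_rot": [0,0,2.4],"jaw": 8.7},{"offset": [0,0.7,0],"delta_rot": [0,0,3],"jaw": 8.7},{"offset": [0,0.8,0],"delta_rot": [0,0,3],"jaw": 8.7},{"offset": [0,0.9,0],"delta_rot": [0,0,3],"jaw": 8.7},{"offset": [0,1.0,0],"delta_rot": [0,0,3],"jaw": 8.7}])

```text
time: 12.98
position: [0.5629, -0.1018, 0.0105]
tool_rot: [0.998, -0.056, -0.0, -0.0]
ft_force: [0.8, 1.0, -0.3]
grip_width: 0.087
```

```bash
python3 look.py p scene side wrist
```

```text
13.0833 [ 0.56290753 -0.10196155  0.0105609 ] [-6.40355324e+00  7.21017687e-03  1.79995354e+02] [-1.08625639  0.39045368  0.68253128]
```

View pics/p_scene_z.png

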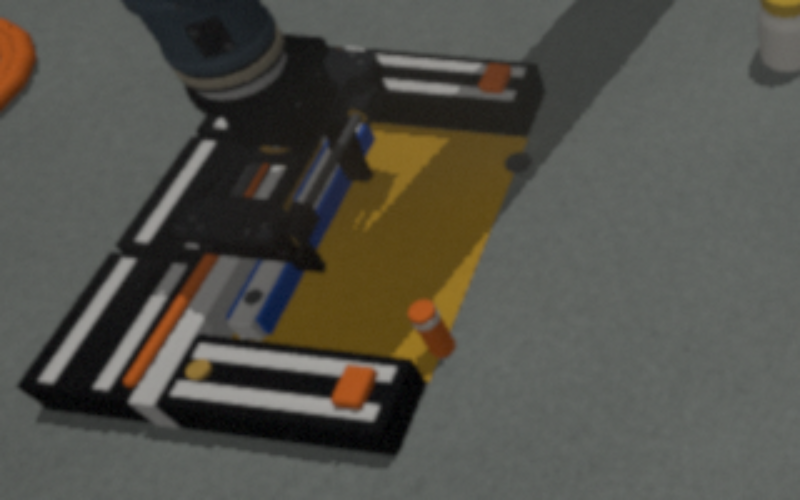

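View pics/p_side_z.png

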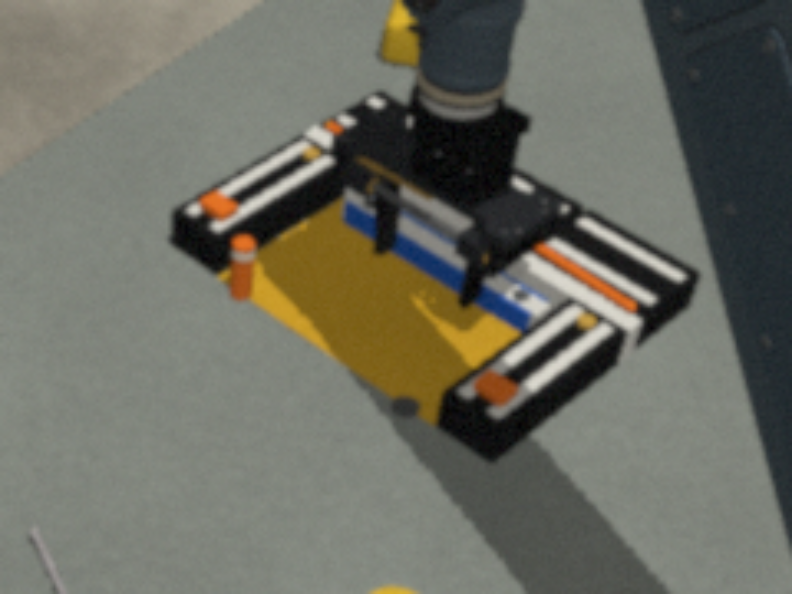

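View pics/p_wrist_z.png

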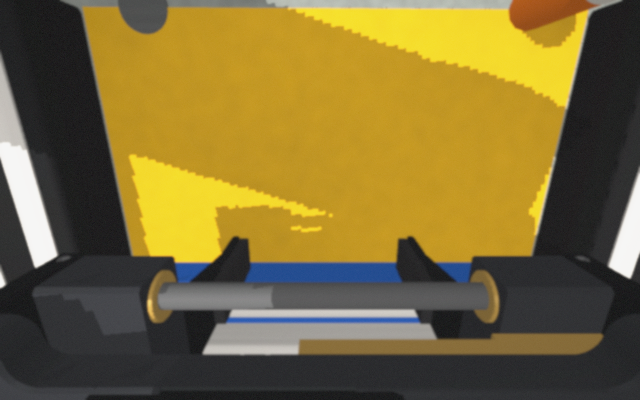

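>>> drive_tool(plan=[{"offset": [0,0.1,0],"delta_rot": [0,0,0],"jaw": 8.7},{"offset": [0,0.1,0],"delta_rot": [0,0,0],"jaw": 8.7},{"offset": [0,0.2,0],"delta_rot": [0,0,0],"jaw": 8.7},{"offset": [0,0.2,0],"delta_rot": [0,0,0],"jaw": 8.7},{"offset": [0,0.3,0],"delta_rot": [0,0,0],"jaw": 8.7},{"offset": [0,0.3,0],"delta_rot": [0,0,0],"jaw": 8.7},{"offset": [0,0.3,0],"delta_rot": [0,0,0],"jaw": 8.7},{"offset": [0,0.3,0],"delta_rot": [0,0,0],"jaw": 8.7}])

```text
time: 13.8
position: [0.5628, -0.1036, 0.0106]
tool_rot: [0.998, -0.057, 0.0, -0.001]
ft_force: [1.6, 6.6, -0.3]
grip_width: 0.087
```

>>> drive_tool(plan=[{"offset": [0,0.1,0],"delta_rot": [0,0,0],"jaw": 8.7},{"offset": [0,0.1,0],"delta_rot": [0,0,0],"jaw": 8.7},{"offset": [0,0.2,0],"delta_rot": [0,0,0],"jaw": 8.7},{"offset": [0,0.2,0],"delta_rot": [0,0,0],"jaw": 8.7},{"offset": [0,0.3,0],"delta_rot": [0,0,0],"jaw": 8.7},{"offset": [0,0.3,0],"delta_rot": [0,0,0],"jaw": 8.7},{"offset": [0,0.3,0],"delta_rot": [0,0,0],"jaw": 8.7},{"offset": [0,0.3,0],"delta_rot": [0,0,0],"jaw": 8.7}])

```text
time: 14.47
position: [0.5628, -0.1038, 0.0106]
tool_rot: [0.998, -0.058, 0.0, -0.003]
ft_force: [6.0, 14.9, 0.8]
grip_width: 0.0872
```

```bash
python3 look.py q scene side wrist; python3 -c "
from rig import *
print(get_obs()['moment'],get_obs()['ft_force'])"
```

```text
14.5667 [ 0.56278445 -0.10381095  0.01060563] [-6.61972096e+00 -8.05747250e-03 -1.79680023e+02] [ 4.76521901 14.83145799  1.43118146]
[ 2.57570244 -0.75184887 -0.31783073] [ 4.82020849 14.46281406  1.02490612]
```

View pics/q_side_z.png

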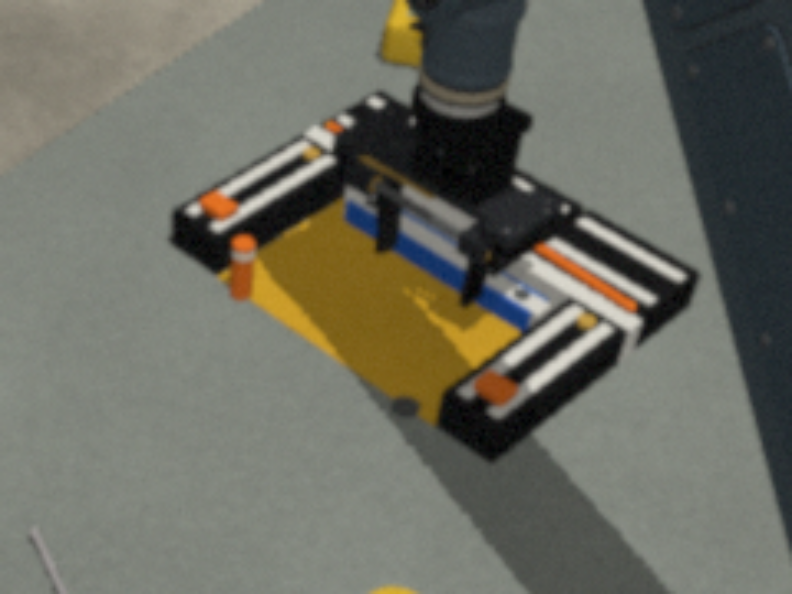

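View pics/q_wrist_z.png

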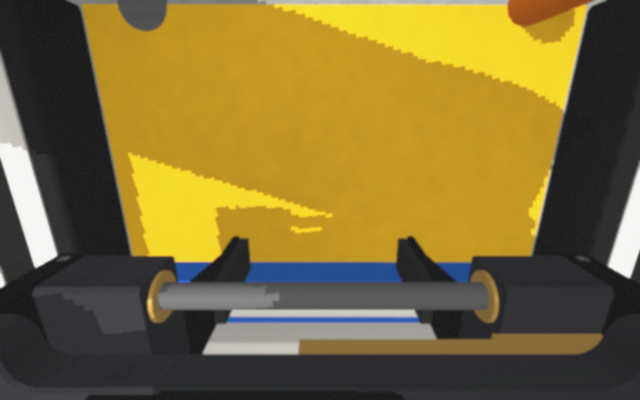

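>>> drive_tool(plan=[{"offset": [0,-0.2,0],"delta_rot": [0,0,0],"jaw": 8.7},{"offset": [0,-0.5,0],"delta_rot": [0,0,0],"jaw": 8.7},{"offset": [0,-1.5,0],"delta_rot": [0,0,0],"jaw": 8.7},{"offset": [0,-3,0],"delta_rot": [0,0,0],"jaw": 8.7},{"offset": [0,-4,-3],"delta_rot": [0,0,0],"jaw": 8.7},{"offset": [0,-4,-7],"delta_rot": [0,0,0],"jaw": 8.7},{"offset": [0,-4,-11],"delta_rot": [0,0,0],"jaw": 8.7},{"offset": [0,-4,-15],"delta_rot": [0,0,0],"jaw": 8.7}])

```text
time: 15.28
position: [0.5662, -0.0677, 0.1618]
tool_rot: [0.998, -0.055, -0.001, 0.0]
ft_force: [1.1, -1.0, -0.3]
grip_width: 0.0868
```

>>> drive_tool(plan=[{"offset": [0,-4,0],"delta_rot": [0,0,0],"jaw": 8.7},{"offset": [0,-8,0],"delta_rot": [0,0,0],"jaw": 8.7},{"offset": [0,-12,-2],"delta_rot": [0,0,0],"jaw": 8.7},{"offset": [0,-16,-2],"delta_rot": [0,0,0],"jaw": 8.7},{"offset": [0,-20,-2],"delta_rot": [0,0,0],"jaw": 8.7},{"offset": [0,-20,-2],"delta_rot": [0,0,0],"jaw": 8.7},{"offset": [0,-20,-2],"delta_rot": [0,0,0],"jaw": 8.7},{"offset": [0,-20,-2],"delta_rot": [0,0,0],"jaw": 8.7}])

```text
time: 15.95
position: [0.5887, 0.1305, 0.1803]
tool_rot: [0.998, -0.055, -0.0, 0.001]
ft_force: [-0.1, 0.1, 0.4]
grip_width: 0.0871
```

```bash
python3 look.py r scene side wrist
```

```text
16.05 [0.58882413 0.12927312 0.18026008] [-6.48582226e+00  4.17590086e-02  1.79950579e+02] [ 0.81853916 -1.02981099 -0.21963646]
```

View pics/r_scene_z.png

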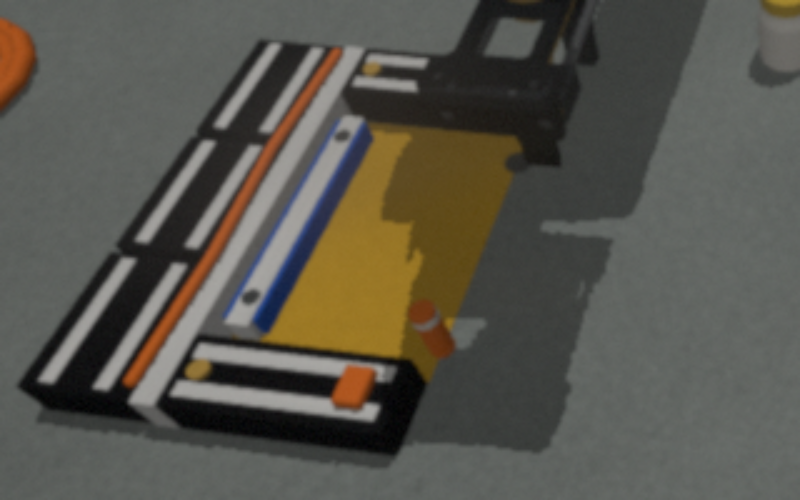

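View pics/r_side_z.png

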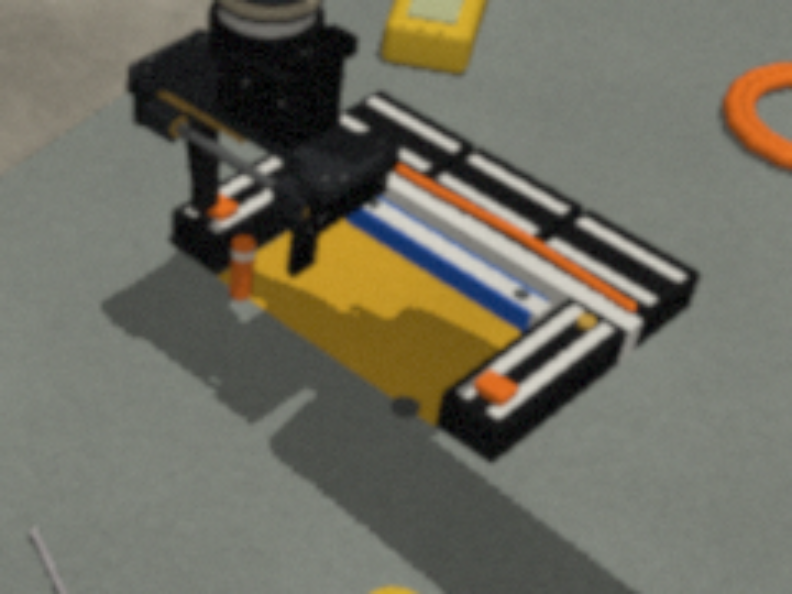

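View pics/r_wrist_z.png

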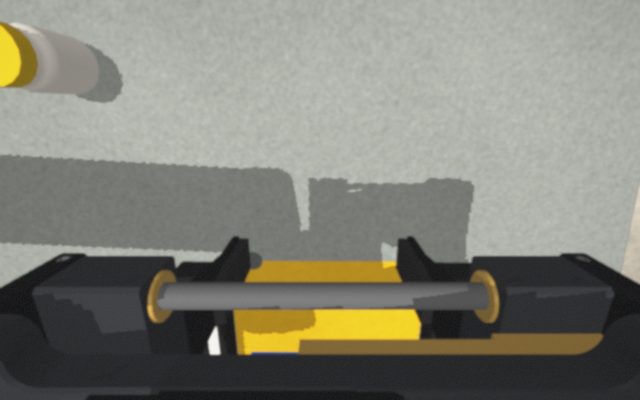

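```bash
python3 - <<'E'
import cv2
im=cv2.imread("pics/r_scene.png")[165:275,65:175]
cv2.imwrite("pics/r_zz.png",cv2.resize(im,None,fx=5.4,fy=5.4,interpolation=cv2.INTER_CUBIC))
E
python3 holes.py scene 342 136 251 296
```

```text
bay [  -1.2 -154.4] -0.4156385746108082 len 168.43161399458293 world [ 563.6 -126.3] -6.815638574610809 tool in bar frame [ -5.1 256.6] tool yaw -6.518091996889572
```

View pics/r_zz.png

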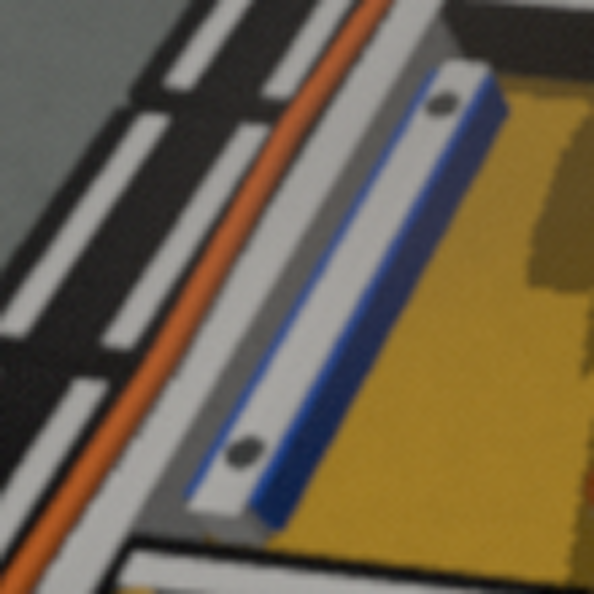

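```bash
python3 - <<'E'
from rig import *
from h import *
from plan import *
np.set_printoptions(precision=1,suppress=True)
c=calibration("scene"); f=lambda p,z:w2bay(ray(c,np.array(p)/5.4+[65,165],z)[0]*1000)
for p in ([435,68],[310,285],[188,495]): print("bar back",f(p,.024))
for p in ([438,12],[340,175],[245,335],[135,525]): print("stop",f(p,.040))
for p in ([507,110],[275,530]): print("bar front bottom",f(p,0))
E
```

```text
bar back [-104.8 -165.3]
bar back [   9.3 -165.8]
bar back [ 103.2 -166.5]
stop [-122.2 -165.4]
stop [ -32.8 -166.6]
stop [  44.3 -167.2]
stop [ 124.6 -166.8]
bar front bottom [-104.9 -142.2]
bar front bottom [ 101.3 -145.5]
```

```bash
python3 - <<'E'
import cv2,numpy as np
from rig import *
a=cv2.imread("pics/a_scene.png");b=cv2.imread("pics/r_scene.png")
for n,(x0,y0,x1,y1) in dict(jar=(305,112,345,165),driver=(340,172,400,255),conn=(340,260,395,315),teal=(420,190,520,255)).items():
    d=cv2.absdiff(a[y0:y1,x0:x1],b[y0:y1,x0:x1]); print(n,d.max(),d.mean())
hand_in()
o=get_obs(); print(o["time"])
E
```

```text
jar 6 1.1333333333333333
driver 9 1.122623828647925
conn 10 1.1757575757575758
teal 10 1.1456410256410257
the job is handed in; nothing more can be done
the job is handed in; nothing more can be done
```

I slid the bar into the bay and it lies flat along the back stop. I pushed the left end in first at about 35–37°, shifting the bar sideways twice with pushes on its end face. Then I swung the other end round behind the post and pressed the bar against the stop with about 15 N. It was only pushed with the fingers, never pinched or lifted, and the job was handed in at about 16 s.

- **Flushness:** in the last scene view the bar's back edge and the front of the stop agree to about 1 mm along their length. The bar's angle to the bay was about 0.4° or less.
- **Measurement error:** the scene and side cameras disagreed with each other by up to about 4 mm sideways. I therefore judged flushness by comparing the bar with the stop in the same picture. The push force also rose with no further movement, which fits the bar being against the stop.
- **Other objects:** the jar, screwdriver, connector and turquoise bar showed no change between the first and last pictures.
- **After hand-in:** the gripper was well clear of everything when I handed in, and I took no pictures after that.

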